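Load the block heater

ROBOT

A 6-joint arm with a two-finger parallel gripper is mounted at the origin on the work surface. World frame = base frame: x ahead of the robot, y to its left, z up, the work surface at z = 0. Lengths are in m, angles in degrees, forces in N, time in s.
With the tool pointing down it reaches from about 0.25 to 0.725 m from the base axis. Payload 9.7 kg.
Tool frame: the origin (TCP) lies at the centre of the arm's flange, where the gripper is bolted on; the fingertips stand 173 mm ahead of it and the grasp point (between the pads) lies bot.grip_depth ahead of it (bot.grip_depth is the distance from the TCP to the grasp point, in m); z points along the fingers, y is the direction in which the jaws open and shut (so a half turn about z gives the same grasp; the last joint's range is limited). The gripper opens to 85 mm and grips with 20 to 120 N. Pads are 22 mm wide; open, the fingers measure 114 mm over their backs; the gripper's body (76 mm by 85 mm) begins 54 mm behind the grasp point. The pads swing forward as they close: fully open they stand 13 mm farther back than shut.
Start: joints at [-70.588, 4.979, 10.078, 95.1, 0, 90], TCP at [0.183, -0.519, 0.405] pointing down, gripper open.
Joint ranges: [-179.16, 179.16], [-48.56, 103.87], [-65.8, 70.77], [-126.05, 130.52], [-82.76, 87.17], [-180, 180]. Speed limits (degrees/s): [127.2, 127.2, 147.25, 180, 180, 180].

INTERFACE

Orientations are given as [roll, pitch, yaw] about the fixed x, y, z axes, in that order (R = Rz(yaw) Ry(pitch) Rx(roll)).
In Python, from workcell import status, viewer, bot gives the robot as it stands. The module is installed in compiled form; this text tells all that it offers.
- The arm moves only by the tool move_arm, never from a script. Its argument "commands" is a list of rows, each an object with "claw": the gripper's target within -1 to 1 (fully open at 1, half-way at 0, shut at -1); "travel": the shift along the tool's x, y, z in cm, a list of three; "turn": the turn about the tool's z in degrees. A call has 1 to 5 rows; each row shifts and turns the commanded pose from where the row before left it, along the tool's axes as they then stand; what a row does not reach is not made up. A row lasts 1/12 s, in which the tool goes at most 41.7 mm and 7.16 degrees, less where a joint would pass 70% of its speed; a pose out of reach is approached as far as the arm can. A call is refused whole if a number of a shift passes 4.17 or a number of a turn 7.16, either way. A call with a gripper value outside its range is refused whole. The fingers move at their own pace and stop on an object; "squeeze" is the grip in N (left out, the last holds). Time passes only in rows, so rows that do not move let the fingers close. It gives the time, the measured TCP pose, the force and the opening at its end, in the units of the state.
- status.get_obs(): the state, without advancing time (a new reading comes with each control period).
- viewer.camera(name): name is "scene" or "top" or "wrist"; returns the picture (384x512x3 uint8, blue, green, red); there is no depth.
- viewer.camera_params(name): a dict with "camera_matrix" (3x3 intrinsics, pixels), "D" ([k1, k2, p1, p2, k3] as OpenCV has them; the pictures are not rectified), "xyz" and "rotation" of the camera in the world. Camera axes: x right, y up, looking along -z (the intrinsics and any distortion apply to the point x, -y, -z); pixel columns grow to the right and rows downward; lengths in m; the calibration is good to about 2 mm. A picture is of the moment at which its call begins: read the wrist's pose just before it. camera_params takes no time and is no camera call; for the wrist camera it gives the pose at the moment of the call.
- bot.job_done(): hands the job in, once; it reports no verdict.
The state is a dict: "time": time; "q": joint angles; "qd": joint speeds; "joint_efforts": joint torques, N m; "ee_pos": TCP position; "tcp_rot": TCP orientation; "wrist_force": force on the tool from outside, world axes, zero at the start; "torque": the same for the moment, N m; "opening": finger opening in m.
Only numpy, scipy, OpenCV 4.12 (cv2) and the standard library are available. Lean on these libraries where they do the work, as an engineer would, in place of code of your own. Each camera call takes 0.05 s, during which the arm holds its last target.

TASK

Fit the four bare aluminium heating blocks into the well of the white block heater, all lying flat on its floor: the block with the red grip across the end next to the red lamp, the one with the blue grip across the end next to the blue lamp, and the two L-shaped ones turned so that they interlock between them. Leave the two brass blocks and the glass beaker where they are, and let go of everything at the end.

Things in the scene. Friction and masses are not known exactly. Their poses are not given: they have to be found in the camera images.
- heater: White block heater, fixed. 150 mm in own x, 330 in y, 40 high. Open well centred in its top: 99 in x, 240 in y, 14 deep (dark floor 26 mm above the bench). Origin: centre of the underside, z up. The blocks fill it with 5 mm gaps: a straight one across each end, 84 mm side along x; between them the two Ls, one turned half round, as a 2 by 3 rectangle of 42 mm squares.
- red_lamp: Red indicator lamp, a round button 30 mm wide and 10 mm high fixed on the heater's top at one end of the well, 142.5 mm from the heater's centre along its long (y) axis; either end from start to start. Origin: centre of its underside.
- blue_lamp: Blue indicator lamp, a round button 30 mm wide and 10 mm high fixed on the heater's top at one end of the well, 142.5 mm from the heater's centre along its long (y) axis; either end from start to start. Origin: centre of its underside.
- red_block: Bare aluminium straight heating block with dark holes, 84 mm along own x, 42 along y, 20 thick. Origin: centre of the underside, z up. Grip: upright red slab at the origin, 12 mm in own x (close across this), 28 in y, from 20 to 54 mm above the underside. Loose, about 200 g, flat on the bench.
- blue_block: Bare aluminium straight heating block with dark holes, 84 mm along own x, 42 along y, 20 thick. Origin: centre of the underside, z up. Grip: upright blue slab at the origin, 12 mm in own x (close across this), 28 in y, from 20 to 54 mm above the underside. Loose, about 200 g, flat on the bench.
- yellow_L: Bare aluminium L-shaped heating block, dark holes, 20 mm thick: three 42 mm squares centred at own (-14,-14) = corner, (28,-14), (-14,28) mm; legs 84 mm. Origin: underside, at the centre of mass, z up. Grip: upright yellow slab at the origin, 12 mm in own x (close across this), 28 in y, from 20 to 54 mm above the underside. Loose, about 300 g, flat on the bench.
- green_L: Bare aluminium L-shaped heating block, dark holes, 20 mm thick: three 42 mm squares centred at own (-14,-14) = corner, (28,-14), (-14,28) mm; legs 84 mm. Origin: underside, at the centre of mass, z up. Grip: upright green slab at the origin, 12 mm in own x (close across this), 28 in y, from 20 to 54 mm above the underside. Loose, about 300 g, flat on the bench.
- brass_bar: Orange-brown brass straight heating block with dark holes, 84 mm along own x, 42 along y, 20 thick. Origin: centre of the underside, z up. Black grip slab as on the others. Loose, 600 g; a spare, leave alone.
- brass_L: Orange-brown brass L-shaped heating block, dark holes, 20 mm thick: three 42 mm squares centred at own (-14,-14) = corner, (28,-14), (-14,28) mm; legs 84 mm. Origin: underside, at the centre of mass, z up. Black grip slab as on the others. Loose, 850 g; a spare, leave alone.
- beaker: Greenish glass beaker, open, 72 mm wide, 75 mm high, standing loose on the bench at the left; to be left alone. Origin: centre of its underside.
Not all that is in view belongs to the job. What is shaped like the yellow_L but pink is not meant.

How it is judged:
By the outcome, as a careful person would: the job done as asked, in the order asked, and still so for the second after the job is handed in, with the robot touching nothing.
It also fails if it takes over 93 s, if anything falls off the work surface, if the arm or the gripper's body presses on something with over 40 N, if the wrist force passes 120 N, or if a joint passes its speed limit or range.

## Working session

There is one attempt and no reset: what is moved stays moved. The work goes in short steps, Python scripts to look and compute and a tool call to move; the robot and the scene stay as the last step left them, time stands still between calls to the robot, and variables do not carry over. Pictures are saved under pics/ and viewed, and the job is handed in when it is done.

Besides the shell and the picture viewer there is one more tool, called after "Call:" by a JSON object that holds its "fn" and its "kwargs", one argument or row to a line. move_arm: Moves the arm, as the interface text tells. Its arguments: {"type":"object","properties":{"commands":{"type":"array"},"squeeze":{"type":"number"}},"required":["commands"]}

```bash
mkdir -p pics; ls; python3 - <<'E'
from workcell import status, viewer, bot
import cv2
print(status.get_obs(), bot.grip_depth)
for n in ("scene","top"):
    cv2.imwrite(f"pics/{n}0.png", viewer.camera(n)); print(n, viewer.camera_params(n))
E
```

```text
pics
{'time': 0.0, 'q': array([-7.05870067e+01,  5.01093393e+00,  1.00330646e+01,  9.51002033e+01,
       -8.81772133e-06,  8.99997226e+01]), 'qd': array([-0.06838553,  0.00992758,  0.05819715, -0.00259451,  0.08819708,
        0.03970779]), 'joint_efforts': array([ 6.90247271e-04, -5.20397723e+01,  4.64793169e+01,  1.65700726e-02,
        1.02415851e-05,  1.30450258e-05]), 'ee_pos': array([ 0.18280405, -0.51872479,  0.40397207]), 'tcp_rot': array([-1.79921927e+02,  8.43970574e-06,  1.94132708e+01]), 'wrist_force': array([ 0.06057261,  0.10669295, -0.58444326]), 'torque': array([ 0.04183041,  0.07244461, -0.01114182]), 'opening': 0.08523513155923781} 0.1547
scene {'camera_matrix': array([[479.85501176,   0.        , 257.96617801],
       [  0.        , 479.85501176, 196.85234598],
       [  0.        ,   0.        ,   1.        ]]), 'D': array([-0.20182618,  0.        ,  0.        ,  0.        ,  0.        ]), 'xyz': array([ 1.28371604, -0.73998291,  1.1751734 ]), 'rotation': array([43.77279686, -0.4595581 , 48.04047537])}
top {'camera_matrix': array([[465.97575017,   0.        , 249.588154  ],
       [  0.        , 465.97575017, 194.60611179],
       [  0.        ,   0.        ,   1.        ]]), 'D': array([-0.08519961,  0.        ,  0.        ,  0.        ,  0.        ]), 'xyz': array([ 0.40478162, -0.0107117 ,  1.22522531]), 'rotation': array([  3.49711279,  -0.85578604, -91.27233986])}
```

View pics/top0.png

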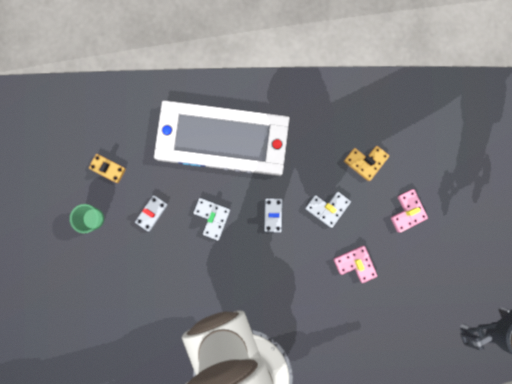

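View pics/scene0.png

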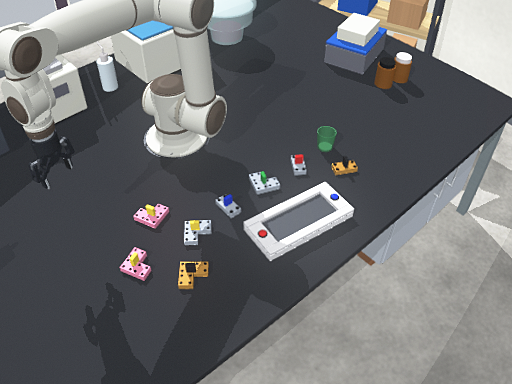

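```bash
cat > h.py <<'E'
import numpy as np, cv2
from scipy.spatial.transform import Rotation as R
def cam(p):
    return np.array(p["camera_matrix"]),np.array(p["D"]),np.array(p["xyz"]),R.from_euler('xyz',p["rotation"],degrees=True).as_matrix()
F=np.diag([1,-1,-1.])
def proj(P,p):
    K,D,t,Rm=cam(p); c=F@Rm.T; 
    return cv2.projectPoints(np.asarray(P,float).reshape(-1,1,3),cv2.Rodrigues(c)[0],-c@t,K,D)[0].reshape(-1,2)
def unproj(uv,z,p):
    K,D,t,Rm=cam(p)
    n=cv2.undistortPoints(np.asarray(uv,float).reshape(-1,1,2),K,D).reshape(-1,2)
    d=np.c_[n,np.ones(len(n))]@(F@Rm.T)   # world dirs = (c.T d)
    return t+d*((z-t[2])/d[:,2])[:,None]
E
python3 - <<'E'
from h import *
from workcell import viewer
im=cv2.imread("pics/top0.png"); p=viewer.camera_params("top")
c=im[90:300,60:445]; cv2.imwrite("pics/topz.png",cv2.resize(c,None,fx=2.07,fy=2.07,interpolation=cv2.INTER_CUBIC))
hsv=cv2.cvtColor(im,cv2.COLOR_BGR2HSV)
print(unproj([[277,144]],.05,p),unproj([[167,130]],.05,p))
print(unproj([[149,213],[211,217],[273,215],[330,208]],.054,p))
E
```

```text
[[ 0.60394591 -0.10260719  0.05      ]] [[0.64590093 0.17729958 0.05      ]]
[[ 0.43501634  0.22415437  0.054     ]
 [ 0.42172359  0.06830134  0.054     ]
 [ 0.42334082 -0.08751525  0.054     ]
 [ 0.43772865 -0.23223016  0.054     ]]
```

View pics/topz.png

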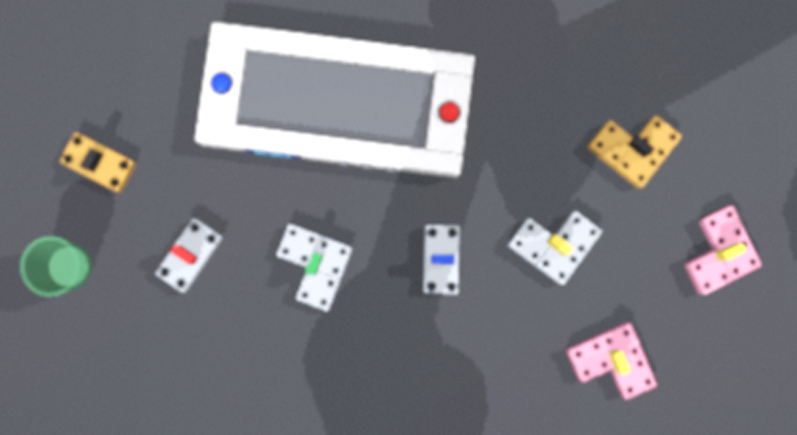

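```bash
cat >> h.py <<'E'
from scipy.optimize import minimize
def rect(cx,cy,sx,sy): return np.array([[cx-sx/2,cy-sy/2],[cx+sx/2,cy-sy/2],[cx+sx/2,cy+sy/2],[cx-sx/2,cy+sy/2]])
BAR=[(rect(0,0,.084,.042),0,.02),(rect(0,0,.012,.028),.02,.054)]
L=[(rect(.007,-.014,.084,.042),0,.02),(rect(-.014,.007,.042,.084),0,.02),(rect(0,0,.012,.028),.02,.054)]
HEAT=[(rect(0,0,.15,.33),0,.04)]
def prisms(m,pose,z0=0):
    c,s=np.cos(pose[2]),np.sin(pose[2]); A=np.array([[c,-s],[s,c]])
    out=[]
    for r,a,b in m:
        q=r@A.T+pose[:2]; out.append(np.r_[np.c_[q,np.full(4,a+z0)],np.c_[q,np.full(4,b+z0)]])
    return out
def sil(m,pose,p,shape,off,S,z0=0):
    M=np.zeros(shape,np.uint8)
    for P in prisms(m,pose,z0):
        uv=(proj(P,p)-off)*S
        h=cv2.convexHull(uv.astype(np.float32))
        cv2.fillConvexPoly(M,np.round(h*16).astype(np.int32),255,cv2.LINE_AA,4)
    return M
def fit(mask,m,pose0,p,off,S,z0=0,sig=3):
    mb=cv2.GaussianBlur(mask,(0,0),sig).astype(float)
    def f(x):
        q=np.array([x[0]/100,x[1]/100,x[2]*.15])
        s=cv2.GaussianBlur(sil(m,q,p,mask.shape,off,S,z0),(0,0),sig).astype(float)
        return ((s-mb)**2).sum()/((mb**2).sum())
    best=None
    for a in np.atleast_1d(pose0[2]):
        x0=np.array([pose0[0]*100,pose0[1]*100,a/.15])
        r=minimize(f,x0,method='Nelder-Mead',options=dict(initial_simplex=x0+np.r_[np.zeros((1,3)),np.eye(3)],xatol=1e-3,fatol=1e-6,maxiter=300))
        if best is None or r.fun<best.fun: best=r
    x=best.x
    return np.array([x[0]/100,x[1]/100,x[2]*.15]),best.fun
def d(a): return (np.degrees(a)+180)%360-180
def refinegrip(): pass
E
python3 - <<'E'
from h import *
from workcell import viewer
im=cv2.imread("pics/top0.png"); p=viewer.camera_params("top")
S=6
for nm,m,pz,(u,v),thr in [("red",BAR,0,(152,213),95),("green",L,0,(212,217),100),("blue",BAR,0,(273,215),95),("yellow",L,0,(330,208),100)]:
    r=30; off=np.array([u-r,v-r]); c=im[v-r:v+r,u-r:u+r]
    c=cv2.resize(c,None,fx=S,fy=S,interpolation=cv2.INTER_CUBIC)
    offc=off-0.5+0.5/S
    b=c.max(2)
    mask=(b>thr).astype(np.uint8)*255
    mask=cv2.morphologyEx(mask,cv2.MORPH_CLOSE,np.ones((19,19)))
    mask=cv2.morphologyEx(mask,cv2.MORPH_OPEN,np.ones((15,15)))
    n,l,st,_=cv2.connectedComponentsWithStats(mask); k=1+np.argmax(st[1:,4]); mask=(l==k).astype(np.uint8)*255
    x0=unproj([[u,v]],.02,p)[0]
    q,e=fit(mask,m,(x0[0],x0[1],np.radians(np.arange(0,360,45) if m is L else [0,45,90,135])),p,offc,S)
    print(nm,q[:2].round(4),d(q[2]).round(1),round(e,4))
    s=sil(m,q,p,mask.shape,offc,S); cs,_=cv2.findContours((s>127).astype(np.uint8),0,2); cv2.drawContours(c,cs,-1,(0,255,0),1)
    cs,_=cv2.findContours(mask,0,2); cv2.drawContours(c,cs,-1,(255,0,255),1)
    cv2.imwrite(f"pics/f_{nm}.png",c)
cv2.imwrite("pics/fall.png",cv2.resize(np.vstack([np.hstack([cv2.imread(f"pics/f_{a}.png") for a in x]) for x in (("red","green"),("blue","yellow"))]),(600,600)))
w=viewer.camera("wrist"); cv2.imwrite("pics/w0.png",w); print(viewer.camera_params("wrist"))
E
```

```text
red [0.4177 0.2789] -1.1 0.8225
green [0.422  0.0696] 69.7 0.6758
blue [ 0.3969 -0.1424] -1.1 0.6998
yellow [ 0.4169 -0.2684] -121.1 0.6805
{'camera_matrix': array([[307.91095196,   0.        , 254.01280329],
       [  0.        , 307.91095196, 191.03094874],
       [  0.        ,   0.        ,   1.        ]]), 'D': array([-0.04361393,  0.        ,  0.        ,  0.        ,  0.        ]), 'xyz': array([ 0.25891744, -0.49214379,  0.37210528]), 'rotation': array([-1.83126438e+01,  6.92204238e-02, -7.05280199e+01])}
```

View pics/fall.png

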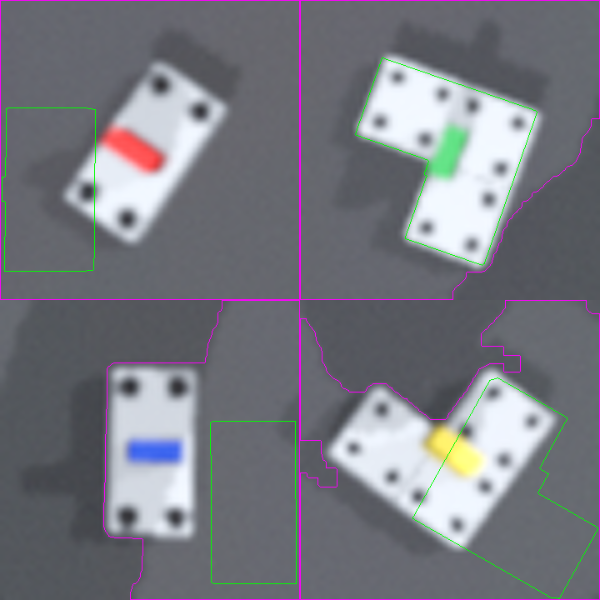

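View pics/w0.png

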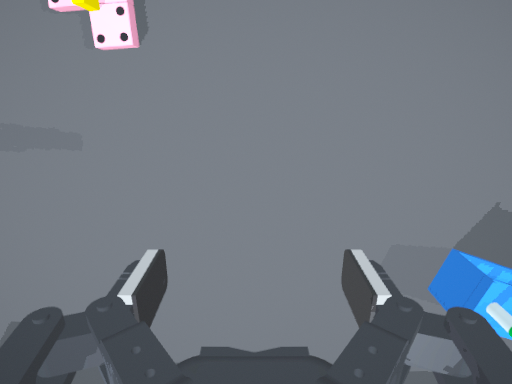

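```bash
cat > topfit.py <<'E'
from h import *
from workcell import viewer
import sys
def run(im,p,items,name,S=6,thr=150,r=30):
    tiles=[];res={}
    for nm,m,(u,v),angs,z0 in items:
        u,v=int(u),int(v)
        off=np.array([u-r,v-r]); c=im[v-r:v+r,u-r:u+r]
        c=cv2.resize(c,None,fx=S,fy=S,interpolation=cv2.INTER_CUBIC); offc=off-0.5+0.5/S
        mask=(c.max(2)>thr).astype(np.uint8)*255
        mask=cv2.morphologyEx(mask,cv2.MORPH_CLOSE,np.ones((19,19)))
        n,l,st,_=cv2.connectedComponentsWithStats(mask); k=l[r*S,r*S] or 1+np.argmax(st[1:,4]); mask=(l==k).astype(np.uint8)*255
        x0=unproj([[u,v]],.02+z0,p)[0]
        q,e=fit(mask,m,(x0[0],x0[1],np.radians(angs)),p,offc,S,z0)
        res[nm]=q; print(nm,q[:2].round(4),d(q[2]).round(1),round(e,4))
        s=sil(m,q,p,mask.shape,offc,S,z0); cs,_=cv2.findContours((s>127).astype(np.uint8),0,2); cv2.drawContours(c,cs,-1,(0,255,0),1)
        cs,_=cv2.findContours(mask,0,2); cv2.drawContours(c,cs,-1,(255,0,255),1)
        tiles.append(cv2.resize(c,(300,300)))
    while len(tiles)%2: tiles.append(tiles[0]*0)
    h=len(tiles)//2
    cv2.imwrite(name,np.vstack([np.hstack(tiles[:h]),np.hstack(tiles[h:])]))
    return res
E
python3 - <<'E'
from topfit import *
im=cv2.imread("pics/top0.png"); p=viewer.camera_params("top")
A=np.arange(0,360,30); B=np.arange(0,180,30)
run(im,p,[("red",BAR,(152,213),B,0),("green",L,(212,217),A,0),("blue",BAR,(273,215),B,0),("yellow",L,(330,208),A,0)],"pics/fall2.png")
run(im,p,[("heater",HEAT,(222,138),[0,15,-15],0)],"pics/fh.png",S=3,thr=165,r=75)
E
```

```text
red [0.4359 0.2281] 144.5 0.0074
green [0.4217 0.0684] 68.0 0.024
blue [ 0.4242 -0.0904] 177.2 0.0094
yellow [ 0.4376 -0.2365] -37.8 0.0077
heater [0.6279 0.0391] -8.3 0.7122
```

View pics/fall2.png

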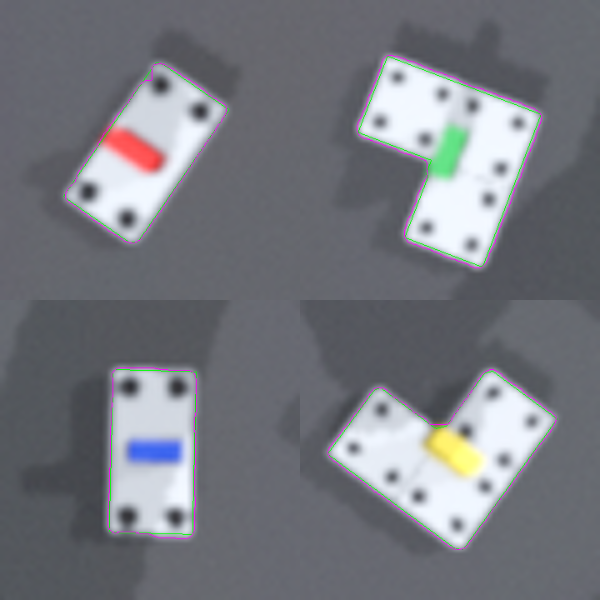

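View pics/fh.png

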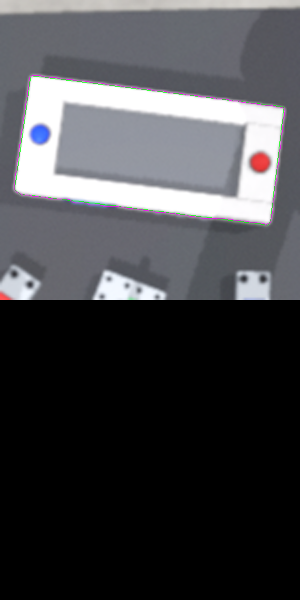

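```bash
python3 - <<'E'
from h import *
from workcell import viewer
im=cv2.imread("pics/top0.png"); p=viewer.camera_params("top")
S=4;u,v,r=222,138,75; off=np.array([u-r,v-r]); c=cv2.resize(im[v-r:v+r,u-r:u+r],None,fx=S,fy=S,interpolation=cv2.INTER_CUBIC); offc=off-.5+.5/S
m0=(c.max(2)>165).astype(np.uint8)*255
cs,_=cv2.findContours(m0,0,2)
k=[q for q in cs if cv2.pointPolygonTest(q,(75*S,75*S),False)>0][0]
mask=m0*0; cv2.drawContours(mask,[k],-1,255,-1)
mask=cv2.morphologyEx(mask,cv2.MORPH_OPEN,np.ones((9,9)))
q,e=fit(mask,HEAT,(.628,.039,np.radians([-8])),p,offc,S); print("outer",q[:2].round(4),d(q[2]),e)
# well rim at z=.04 : dark hole region minus visible walls; print rim corners from lamps
hsv=cv2.cvtColor(c,cv2.COLOR_BGR2HSV)
L=[]
for nm,mk in (("red",((hsv[...,0]<8)|(hsv[...,0]>172))&(hsv[...,1]>150)&(hsv[...,2]>100)),("blue",(hsv[...,0]>110)&(hsv[...,0]<130)&(hsv[...,1]>150)&(hsv[...,2]>100))):
    n,l,st,ce=cv2.connectedComponentsWithStats(mk.astype(np.uint8)); 
    for i in range(1,n):
        if st[i,4]>200: 
            w=unproj([ce[i]/S+offc],.047,p)[0]; print(nm,st[i],w.round(4)); 
            if st[i,1]<400: L.append(w)
# overlay
for rr,z,col in ((rect(0,0,.15,.33),.04,(0,255,0)),(rect(0,0,.099,.24),.04,(0,0,255)),(rect(0,0,.099,.24),.026,(255,0,0))):
    cc,ss=np.cos(q[2]),np.sin(q[2]); P=rr@np.array([[cc,ss],[-ss,cc]])+q[:2]
    uv=(proj(np.c_[P,np.full(4,z)],p)-offc)*S; cv2.polylines(c,[np.round(uv).astype(int)],True,col,1)
for sgn in (1,-1): print(q[:2]+.1425*sgn*np.array([-np.sin(q[2]),np.cos(q[2])]))
cv2.imwrite("pics/fh2.png",c)
E
```

```text
outer [0.6281 0.0393] -8.423351693746412 0.003090219093307086
red [503 308  35  34 918] [ 0.605 -0.102  0.047]
blue [ 63 252  34  34 891] [0.6474 0.179  0.047 ]
[0.64899373 0.18021931]
[ 0.60724516 -0.10170632]
```

View pics/fh2.png

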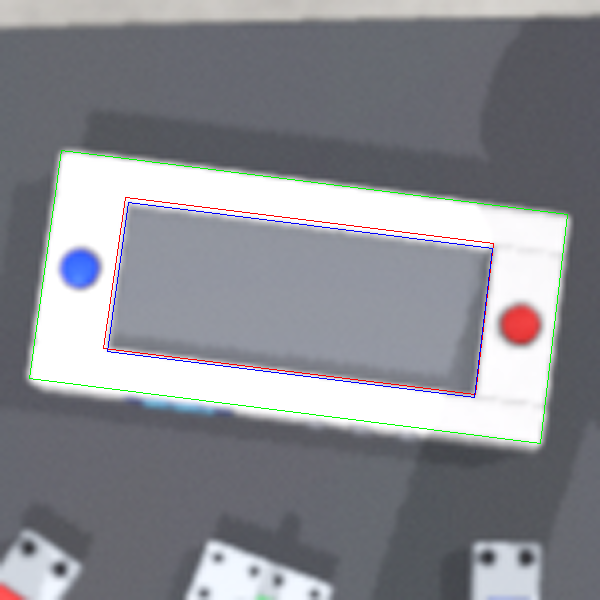

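Call:
{"fn": "move_arm", "kwargs": {
  "commands": [
    {"claw": 0, "travel": [0, 0, 2], "turn": -7.02},
    {"claw": 0, "travel": [0, 0, 2], "turn": -7.02},
    {"claw": 0, "travel": [0, 0, 2], "turn": -7.02},
    {"claw": 0, "travel": [0, 0, 2], "turn": -7.02},
    {"claw": 0, "travel": [0, 0, 2], "turn": -7.02}
  ],
  "squeeze": 60
}}

```text
time: 0.57
ee_pos: [0.1827, -0.5186, 0.3034]
tcp_rot: [-180.0, -0.0, 54.9]
wrist_force: [0.4, -0.5, -0.4]
opening: 0.0427
```

```bash
cat > plan.py <<'E'
import sys,numpy as np
from workcell import status,bot
def st():
    o=status.get_obs(); return o
def go(x,y,z,psi):
    o=st(); e=o["ee_pos"]; ps=o["tcp_rot"][2]; r=np.radians(ps)
    dx,dy=x-e[0],y-e[1]
    a=dx*np.cos(r)+dy*np.sin(r); b=dx*np.sin(r)-dy*np.cos(r)
    print("t",round(float(o["time"]),2),"pos",e.round(4),"rot",o["tcp_rot"].round(2),"F",o["wrist_force"].round(1),"open",round(float(o["opening"]),4),"gd",bot.grip_depth)
    print("cm: x %.2f y %.2f z %.2f turn(after) %.2f"%(a*100,b*100,(e[2]-z)*100,-((psi-ps+180)%360-180)))
if __name__=="__main__": go(*map(float,sys.argv[1:]))
E
python3 plan.py .4359 .2281 .30 54.5
```

```text
t 0.57 pos [ 0.1827 -0.5186  0.3034] rot [-1.7998e+02 -1.0000e-02  5.4860e+01] F [ 0.4 -0.5 -0.4] open 0.0427 gd 0.1547
cm: x 75.63 y -22.28 z 0.34 turn(after) 0.36
```

Call:
{"fn": "move_arm", "kwargs": {
  "commands": [
    {"claw": 0, "travel": [2.5, -0.7, 0], "turn": 0},
    {"claw": 0, "travel": [4, -1.15, 0], "turn": 0},
    {"claw": 0, "travel": [4, -1.15, 0], "turn": 0},
    {"claw": 0, "travel": [4, -1.15, 0], "turn": 0},
    {"claw": 0, "travel": [4, -1.15, 0], "turn": 0}
  ]
}}

```text
time: 0.98
ee_pos: [0.247, -0.3356, 0.3042]
tcp_rot: [-180.0, -0.0, 54.5]
wrist_force: [0.6, 0.2, 1.6]
opening: 0.0428
```

Call:
{"fn": "move_arm", "kwargs": {
  "commands": [
    {"claw": 0, "travel": [4, -1.15, 0], "turn": 0},
    {"claw": 0, "travel": [4, -1.15, 0], "turn": 0},
    {"claw": 0, "travel": [4, -1.15, 0], "turn": 0},
    {"claw": 0, "travel": [4, -1.15, 0], "turn": 0},
    {"claw": 0, "travel": [4, -1.15, 0], "turn": 0}
  ]
}}

```text
time: 1.4
ee_pos: [0.3161, -0.1392, 0.3047]
tcp_rot: [180.0, -0.0, 54.5]
wrist_force: [0.8, -0.9, 0.9]
opening: 0.0424
```

Call:
{"fn": "move_arm", "kwargs": {
  "commands": [
    {"claw": 0, "travel": [4, -1.15, 0], "turn": 0},
    {"claw": 0, "travel": [4, -1.15, 0], "turn": 0},
    {"claw": 0, "travel": [4, -1.15, 0], "turn": 0},
    {"claw": 0, "travel": [4, -1.15, 0], "turn": 0},
    {"claw": 0, "travel": [4, -1.15, 0], "turn": 0}
  ]
}}

```text
time: 1.82
ee_pos: [0.3855, 0.0574, 0.3048]
tcp_rot: [180.0, -0.0, 54.5]
wrist_force: [1.5, -1.5, -0.1]
opening: 0.0427
```

```bash
python3 plan.py .4359 .2281 .30 54.5; python3 - <<'E'
from workcell import viewer
import cv2,json
p=viewer.camera_params("wrist");cv2.imwrite("pics/w1.png",viewer.camera("wrist"));print(p)
E
```

```text
t 1.82 pos [0.3855 0.0574 0.3048] rot [ 1.7996e+02 -3.0000e-02  5.4530e+01] F [ 1.5 -1.5 -0.1] open 0.0427 gd 0.1547
cm: x 16.82 y -5.80 z 0.48 turn(after) 0.03
{'camera_matrix': array([[307.91095196,   0.        , 254.01280329],
       [  0.        , 307.91095196, 191.03094874],
       [  0.        ,   0.        ,   1.        ]]), 'D': array([-0.04361393,  0.        ,  0.        ,  0.        ,  0.        ]), 'xyz': array([0.43234255, 0.12296143, 0.27281495]), 'rotation': array([-18.28193058,  -0.0387767 , -35.40370622])}
```

View pics/w1.png

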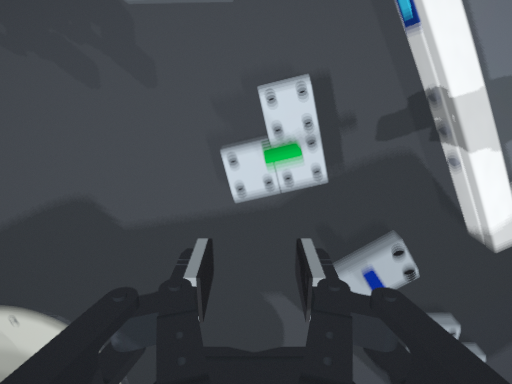

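```bash
cat > wfit.py <<'E'
from h import *
def wfit(im,p,m,guess,name,z0=0,S=2,thr=140,r=80,close=9):
    u,v=np.round(proj([[guess[0],guess[1],.02+z0]],p)[0]).astype(int); print("px",u,v)
    x0,x1,y0,y1=max(u-r,0),min(u+r,512),max(v-r,0),min(v+r,384)
    c=cv2.resize(im[y0:y1,x0:x1],None,fx=S,fy=S,interpolation=cv2.INTER_CUBIC); offc=np.array([x0,y0])-.5+.5/S
    mask=(c.max(2)>thr).astype(np.uint8)*255
    mask=cv2.morphologyEx(mask,cv2.MORPH_CLOSE,np.ones((close*S,close*S)))
    n,l,st,_=cv2.connectedComponentsWithStats(mask); cc=((np.array([u,v])-offc)*S).astype(int)
    k=l[cc[1],cc[0]] or 1+np.argmax(st[1:,4]); mask=(l==k).astype(np.uint8)*255
    q,e=fit(mask,m,(guess[0],guess[1],[np.radians(guess[2])]),p,offc,S,z0)
    print(q[:2].round(4),d(q[2]).round(2),"err",round(e,4))
    s=sil(m,q,p,mask.shape,offc,S,z0); cs,_=cv2.findContours((s>127).astype(np.uint8),0,2); cv2.drawContours(c,cs,-1,(0,255,0),1)
    cs,_=cv2.findContours(mask,0,2); cv2.drawContours(c,cs,-1,(255,0,255),1)
    cv2.imwrite(name,c); return q
E
python3 - <<'E'
from wfit import *
from workcell import viewer
wfit(cv2.imread("pics/w1.png"),viewer.camera_params("wrist"),L,(.4217,.0684,68),"pics/w1g.png")
E
```

```text
px 284 161
[0.4244 0.0782] 68.82 err 0.0259
```

View pics/w1g.png

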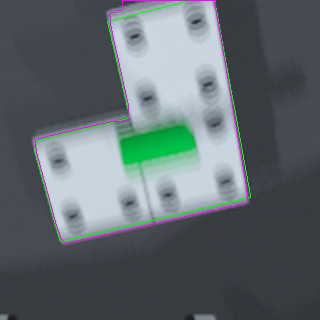

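Call:
{"fn": "move_arm", "kwargs": {
  "commands": [
    {"claw": 0, "travel": [4, -1.4, 0], "turn": 0},
    {"claw": 0, "travel": [4, -1.4, 0], "turn": 0},
    {"claw": 0, "travel": [3, -1.4, 0], "turn": 0},
    {"claw": 0, "travel": [1.5, -1.3, 0], "turn": 0},
    {"claw": 0, "travel": [0, 0, 0], "turn": 0}
  ]
}}

```text
time: 2.28
ee_pos: [0.4129, 0.1904, 0.304]
tcp_rot: [-179.9, 0.0, 54.7]
wrist_force: [-0.0, -0.4, 0.4]
opening: 0.0426
```

Call:
{"fn": "move_arm", "kwargs": {
  "commands": [
    {"claw": 0, "travel": [0, 0, 0], "turn": 0},
    {"claw": 0, "travel": [0, 0, 0], "turn": 0}
  ]
}}

```text
time: 2.45
ee_pos: [0.4129, 0.1871, 0.3045]
tcp_rot: [-180.0, 0.0, 54.5]
wrist_force: [-0.0, -0.4, -0.3]
opening: 0.0429
```

```bash
cat > snap.py <<'E'
import sys,pickle,cv2
from workcell import viewer
def snap(name,cam="wrist"):
    p=viewer.camera_params(cam); im=viewer.camera(cam); cv2.imwrite(f"pics/{name}.png",im); pickle.dump(p,open(f"pics/{name}.pkl","wb")); return im,p
def load(name): return cv2.imread(f"pics/{name}.png"),pickle.load(open(f"pics/{name}.pkl","rb"))
E
python3 - <<'E'
from wfit import *; from snap import *; from plan import *
im,p=snap("w2")
q=wfit(im,p,BAR,(.4359,.2281,144.5),"pics/w2r.png")
go(q[0],q[1],.2,d(q[2])-90)
E
```

```text
px 248 133
[0.4358 0.2272] 145.13 err 0.1623
t 2.5 pos [0.413  0.1867 0.3047] rot [1.7999e+02 2.0000e-02 5.4480e+01] F [ 0.4 -0.1 -0.9] open 0.0428 gd 0.1547
cm: x 4.62 y -0.50 z 10.47 turn(after) -0.65
```

View pics/w2.png

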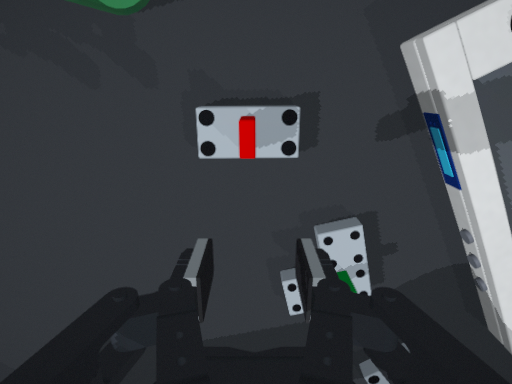

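View pics/w2r.png

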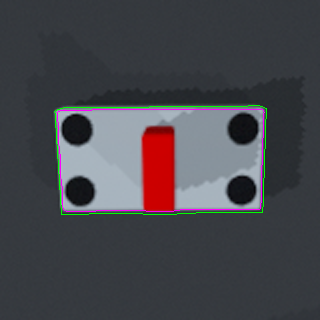

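Call:
{"fn": "move_arm", "kwargs": {
  "commands": [
    {"claw": 0, "travel": [2.5, -0.3, 0], "turn": -0.4},
    {"claw": 0, "travel": [2.15, -0.2, 2], "turn": 0},
    {"claw": 0, "travel": [0, 0, 4], "turn": 0},
    {"claw": 0, "travel": [0, 0, 3.0], "turn": 0},
    {"claw": 0, "travel": [0, 0, 0.5], "turn": 0}
  ]
}}

```text
time: 2.92
ee_pos: [0.4345, 0.2266, 0.2047]
tcp_rot: [-179.8, 0.4, 54.8]
wrist_force: [-0.6, -1.3, -0.2]
opening: 0.043
```

Call:
{"fn": "move_arm", "kwargs": {
  "commands": [
    {"claw": 0, "travel": [0, 0, 0], "turn": 0},
    {"claw": 0, "travel": [0, 0, 0], "turn": 0}
  ]
}}

```text
time: 3.08
ee_pos: [0.4362, 0.2277, 0.2113]
tcp_rot: [180.0, -0.1, 54.8]
wrist_force: [-0.3, -1.4, 0.7]
opening: 0.0423
```

```bash
python3 - <<'E'
from snap import *; from plan import *
im,p=snap("w3"); snap("s3","scene")
c=cv2.resize(cv2.imread("pics/s3.png")[100:220,240:400],None,fx=4,fy=4,interpolation=cv2.INTER_CUBIC)
cv2.imwrite("pics/s3z.png",c)
go(.4358,.2277,.2,54.9)
E
```

```text
t 3.18 pos [0.4366 0.2282 0.2122] rot [179.91  -0.18  54.86] F [0.2 0.3 0.2] open 0.0429 gd 0.1547
cm: x -0.08 y -0.03 z 1.22 turn(after) -0.04
```

View pics/w3.png

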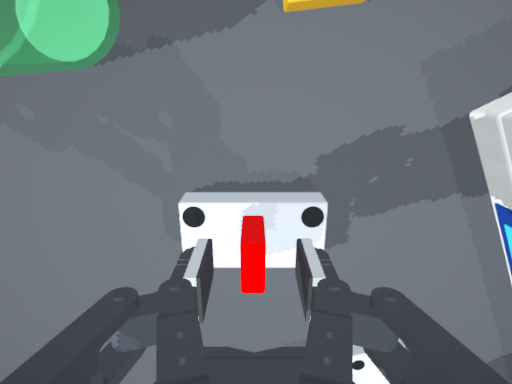

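View pics/s3z.png

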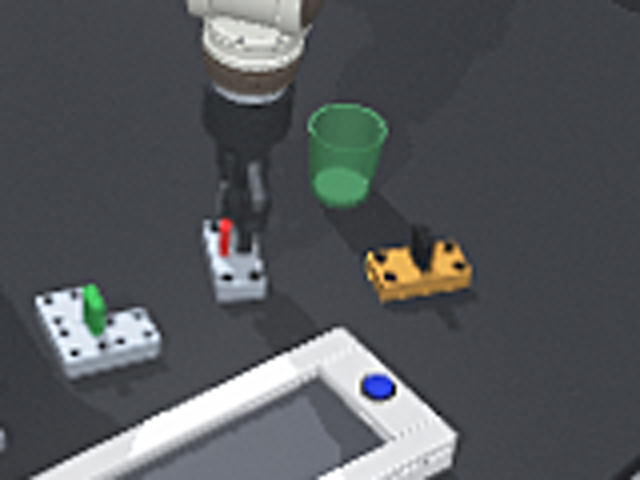

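Call:
{"fn": "move_arm", "kwargs": {
  "commands": [
    {"claw": 0, "travel": [0, 0, 0.6], "turn": 0},
    {"claw": 0, "travel": [0, 0, 0.5], "turn": 0},
    {"claw": -0.3, "travel": [0, 0, 0], "turn": 0},
    {"claw": -0.6, "travel": [0, 0, 0], "turn": 0},
    {"claw": -1, "travel": [0, 0, 0], "turn": 0}
  ]
}}

```text
time: 3.6
ee_pos: [0.4358, 0.2283, 0.199]
tcp_rot: [180.0, -0.0, 54.9]
wrist_force: [0.3, -0.4, -2.3]
opening: 0.0111
```

Call:
{"fn": "move_arm", "kwargs": {
  "commands": [
    {"claw": -1, "travel": [0, 0, 0], "turn": 0},
    {"claw": -1, "travel": [0, 0, 0], "turn": 0},
    {"claw": -1, "travel": [0, 0, 0], "turn": 0}
  ]
}}

```text
time: 3.85
ee_pos: [0.4358, 0.2284, 0.1989]
tcp_rot: [180.0, -0.0, 54.9]
wrist_force: [-0.0, 0.3, 1.0]
opening: 0.0109
```

```bash
python3 - <<'E'
from snap import *; from plan import *
im,p=snap("w4"); 
go(.4358,.2277,.3,54.9)
E
```

```text
t 3.9 pos [0.4358 0.2283 0.1988] rot [ 1.800e+02 -1.000e-02  5.492e+01] F [-1.  -0.6  1.5] open 0.0113 gd 0.1547
cm: x -0.05 y 0.04 z -10.12 turn(after) 0.02
```

View pics/w4.png

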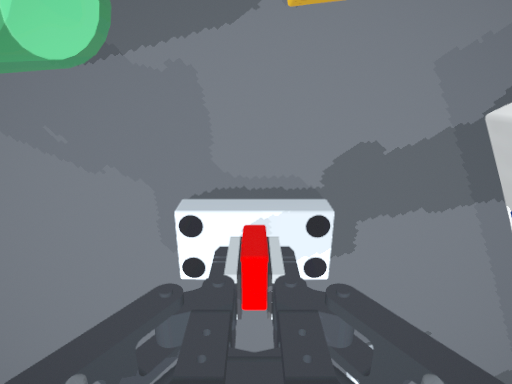

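Call:
{"fn": "move_arm", "kwargs": {
  "commands": [
    {"claw": -1, "travel": [0, 0, -1.5], "turn": 0},
    {"claw": -1, "travel": [0, 0, -2.5], "turn": -6.65},
    {"claw": -1, "travel": [0, 0, -3], "turn": -6.65},
    {"claw": -1, "travel": [0, 0, -3], "turn": -6.65},
    {"claw": -1, "travel": [0, 0, -1.5], "turn": -6.65}
  ]
}}

```text
time: 4.32
ee_pos: [0.436, 0.2284, 0.317]
tcp_rot: [179.9, -0.1, 81.8]
wrist_force: [1.2, 0.6, -1.1]
opening: 0.0114
```

```bash
python3 plan.py .6126 -.0533 .31 81.5
```

```text
t 4.32 pos [0.436  0.2284 0.317 ] rot [ 1.7986e+02 -1.0000e-01  8.1840e+01] F [ 1.2  0.6 -1.1] open 0.0114 gd 0.1547
cm: x -25.38 y 21.48 z 0.70 turn(after) 0.34
```

Call:
{"fn": "move_arm", "kwargs": {
  "commands": [
    {"claw": -1, "travel": [-1.8, 1.5, 0], "turn": 0},
    {"claw": -1, "travel": [-3, 2.6, 0], "turn": 0},
    {"claw": -1, "travel": [-3, 2.6, 0], "turn": 0},
    {"claw": -1, "travel": [-3, 2.6, 0], "turn": 0},
    {"claw": -1, "travel": [-3, 2.6, 0], "turn": 0}
  ]
}}

```text
time: 4.73
ee_pos: [0.5337, 0.0726, 0.3135]
tcp_rot: [-180.0, 0.0, 81.5]
wrist_force: [0.4, 0.7, -2.1]
opening: 0.0112
```

Call:
{"fn": "move_arm", "kwargs": {
  "commands": [
    {"claw": -1, "travel": [-3, 2.6, 0], "turn": 0},
    {"claw": -1, "travel": [-3, 2.6, 0], "turn": 0},
    {"claw": -1, "travel": [-3, 2.6, 0], "turn": 0},
    {"claw": -1, "travel": [-1.7, 1.4, 0], "turn": 0},
    {"claw": -1, "travel": [-0.75, 0.5, 0], "turn": 0}
  ]
}}

```text
time: 5.15
ee_pos: [0.6134, -0.0563, 0.3124]
tcp_rot: [-179.9, 0.0, 81.3]
wrist_force: [0.3, 0.2, -2.5]
opening: 0.011
```

Call:
{"fn": "move_arm", "kwargs": {
  "commands": [
    {"claw": -1, "travel": [0, 0, 0], "turn": 0},
    {"claw": -1, "travel": [0, 0, 0], "turn": 0},
    {"claw": -1, "travel": [0, 0, 0], "turn": 0}
  ]
}}

```text
time: 5.4
ee_pos: [0.6117, -0.0523, 0.3136]
tcp_rot: [-180.0, -0.0, 81.6]
wrist_force: [0.9, 1.1, -1.8]
opening: 0.0111
```

```bash
python3 - <<'E'
from h import *; from snap import *; from plan import *
im,p=snap("w5"); 
go(.6126,-.0533,.25,81.5)
def ov(im,p,H,th,col):
    c,s=np.cos(np.radians(th)),np.sin(np.radians(th)); A=np.array([[c,s],[-s,c]])
    for r,z in ((rect(0,0,.099,.24),.04),(rect(0,0,.099,.24),.026),(rect(0,0,.15,.33),.04)):
        n=40; pts=np.concatenate([r[i]+(r[(i+1)%4]-r[i])*np.linspace(0,1,n)[:,None] for i in range(4)])
        uv=proj(np.c_[pts@A+H,np.full(len(pts),z)],p); 
        for a in uv: cv2.circle(im,tuple(int(k) for k in np.round(a)),0,col,-1)
ov(im,p,np.array([.6263,.0387]),-8.5,(0,0,255))
cv2.imwrite("pics/w5o.png",cv2.resize(im,(800,600)))
E
```

```text
t 5.45 pos [ 0.6117 -0.052   0.3138] rot [-1.7999e+02 -2.0000e-02  8.1590e+01] F [ 0.2 -0.2 -1. ] open 0.0111 gd 0.1547
cm: x -0.11 y 0.11 z 6.38 turn(after) 0.09
```

View pics/w5o.png

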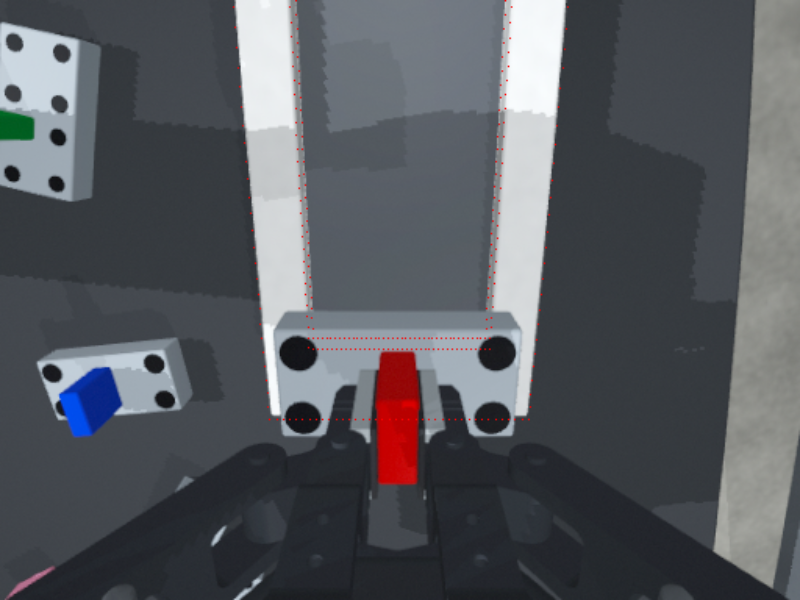

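```bash
cat > held.py <<'E'
from h import *; from snap import *
def held(name,out,e,psi,zg,m,th,col=(0,255,0),off=(0,0)):
    im,p=load(name); S=2
    big=cv2.resize(im,None,fx=1.5625,fy=1.5625)
    q=np.array([e[0]+off[0],e[1]+off[1],np.radians(th)])
    for P in prisms(m,q,e[2]-zg):
        uv=(proj(P,p)+.5)*1.5625-.5
        for a,b in [(0,1),(1,2),(2,3),(3,0),(4,5),(5,6),(6,7),(7,4),(0,4),(1,5),(2,6),(3,7)]:
            cv2.line(big,tuple(int(k) for k in uv[a].round()),tuple(int(k) for k in uv[b].round()),col,1)
    cv2.imwrite(out,big)
E
python3 - <<'E'
from held import *
held("w5","pics/w5h.png",(.6117,-.052,.3138),81.6,.1988,BAR,-8.4)
E
```

```text
(no output)
```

View pics/w5h.png

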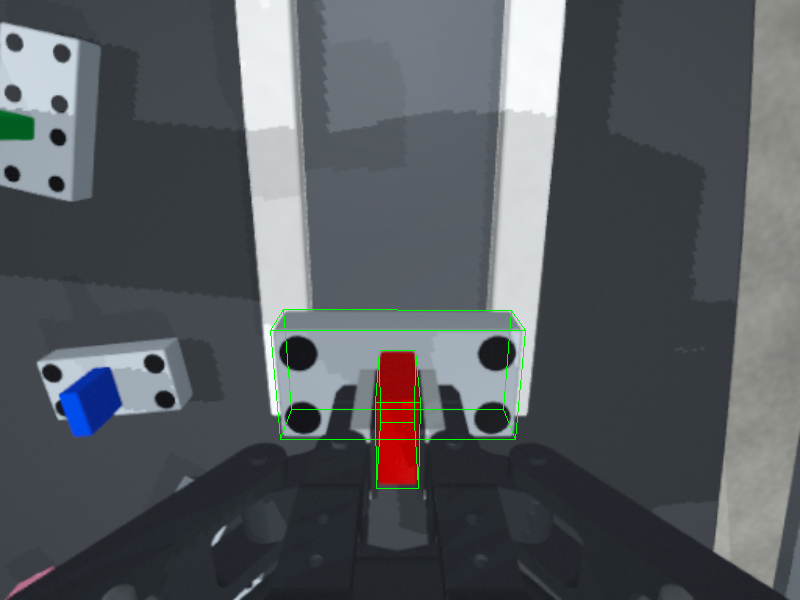

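Call:
{"fn": "move_arm", "kwargs": {
  "commands": [
    {"claw": -1, "travel": [-0.1, 0.1, 2], "turn": 0},
    {"claw": -1, "travel": [0, 0, 2.5], "turn": 0},
    {"claw": -1, "travel": [0, 0, 1.2], "turn": 0},
    {"claw": -1, "travel": [0, 0, 0.3], "turn": 0},
    {"claw": -1, "travel": [0, 0, 0], "turn": 0}
  ]
}}

```text
time: 5.87
ee_pos: [0.6125, -0.0537, 0.2532]
tcp_rot: [-179.9, 0.0, 81.6]
wrist_force: [0.1, 0.7, -1.5]
opening: 0.011
```

Call:
{"fn": "move_arm", "kwargs": {
  "commands": [
    {"claw": -1, "travel": [0, 0, 0], "turn": 0},
    {"claw": -1, "travel": [0, 0, 0], "turn": 0}
  ]
}}

```text
time: 6.03
ee_pos: [0.6133, -0.0543, 0.2553]
tcp_rot: [179.9, -0.0, 81.5]
wrist_force: [0.4, -0.3, -1.6]
opening: 0.0109
```

```bash
python3 - <<'E'
from held import *; from plan import *
im,p=snap("w6"); 
go(.6126,-.0533,.2253,81.5); e=st()["ee_pos"]
held("w6","pics/w6h.png",e,81.6,.1988,BAR,-8.4)
E
```

```text
t 6.08 pos [ 0.6133 -0.0544  0.2552] rot [ 1.7988e+02 -1.0000e-02  8.1520e+01] F [ 0.1 -0.7 -1.8] open 0.011 gd 0.1547
cm: x 0.09 y -0.09 z 2.99 turn(after) 0.02
```

View pics/w6h.png

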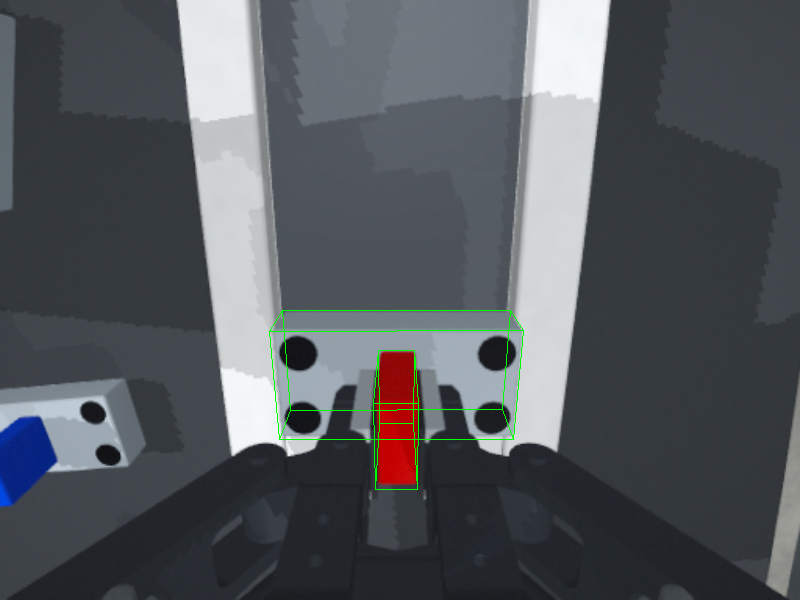

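Call:
{"fn": "move_arm", "kwargs": {
  "commands": [
    {"claw": -1, "travel": [0.08, -0.12, 1.2], "turn": 0},
    {"claw": -1, "travel": [0, 0, 1.0], "turn": 0},
    {"claw": -1, "travel": [0, 0, 0.5], "turn": 0},
    {"claw": -1, "travel": [0, 0, 0.15], "turn": 0},
    {"claw": -1, "travel": [0, 0, 0], "turn": 0}
  ]
}}

```text
time: 6.5
ee_pos: [0.6114, -0.0534, 0.2248]
tcp_rot: [-179.9, -0.0, 81.5]
wrist_force: [-2.6, 0.2, 2.7]
opening: 0.011
```

Call:
{"fn": "move_arm", "kwargs": {
  "commands": [
    {"claw": -1, "travel": [0, 0, 0.1], "turn": 0},
    {"claw": -1, "travel": [0, 0, 0], "turn": 0},
    {"claw": -1, "travel": [0, 0, 0], "turn": 0}
  ]
}}

```text
time: 6.75
ee_pos: [0.6114, -0.0534, 0.2248]
tcp_rot: [-180.0, -0.0, 81.5]
wrist_force: [-6.7, 0.9, 10.0]
opening: 0.0109
```

Call:
{"fn": "move_arm", "kwargs": {
  "commands": [
    {"claw": -0.6, "travel": [0, 0, 0], "turn": 0},
    {"claw": -0.2, "travel": [0, 0, 0], "turn": 0},
    {"claw": 0, "travel": [0, 0, -0.5], "turn": 0},
    {"claw": 0, "travel": [0, 0, -3], "turn": 0},
    {"claw": 0, "travel": [0, 0, -3.5], "turn": 0}
  ]
}}

```text
time: 7.17
ee_pos: [0.6113, -0.0535, 0.2924]
tcp_rot: [-179.7, 0.0, 81.5]
wrist_force: [0.2, 0.0, 0.9]
opening: 0.0425
```

```bash
python3 - <<'E'
from plan import *; from snap import *
go(.4242,-.0904,.3,87.2)
snap("w7")
E
```

```text
t 7.17 pos [ 0.6113 -0.0535  0.2924] rot [-1.7971e+02  2.0000e-02  8.1510e+01] F [0.2 0.  0.9] open 0.0425 gd 0.1547
cm: x -6.42 y -17.96 z -0.76 turn(after) -5.69
```

View pics/w7.png

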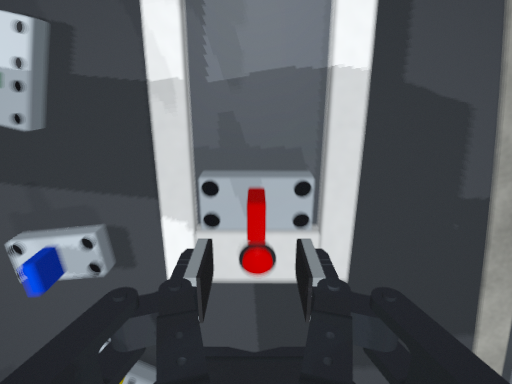

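Call:
{"fn": "move_arm", "kwargs": {
  "commands": [
    {"claw": 0, "travel": [-1.2, -2.0, 0], "turn": 0},
    {"claw": 0, "travel": [-2.1, -3.4, 0], "turn": 0},
    {"claw": 0, "travel": [-2.1, -3.4, 0], "turn": 0},
    {"claw": 0, "travel": [-2.1, -3.4, 0], "turn": 0},
    {"claw": 0, "travel": [-2.1, -3.4, 0], "turn": 0}
  ]
}}

```text
time: 7.63
ee_pos: [0.4419, -0.1257, 0.294]
tcp_rot: [180.0, 0.0, 81.5]
wrist_force: [-0.9, -0.6, 0.8]
opening: 0.0428
```

Call:
{"fn": "move_arm", "kwargs": {
  "commands": [
    {"claw": 0, "travel": [-1.2, -1.7, 0], "turn": 0},
    {"claw": 0, "travel": [0, 0, 0], "turn": -5.7},
    {"claw": 0, "travel": [0, 0, 0], "turn": 0},
    {"claw": 0, "travel": [0, 0, 0], "turn": 0},
    {"claw": 0, "travel": [0, 0, 0], "turn": 0}
  ]
}}

```text
time: 8.05
ee_pos: [0.4254, -0.1346, 0.2943]
tcp_rot: [180.0, 0.0, 87.1]
wrist_force: [0.6, -0.1, 0.3]
opening: 0.0423
```

```bash
python3 - <<'E'
from wfit import *; from snap import *; from plan import *
im,p=snap("w8")
q=wfit(im,p,BAR,(.4242,-.0904,177.2),"pics/w8b.png",thr=130,close=13)
go(q[0],q[1],.2,d(q[2])-90)
E
```

```text
px 250 138
[ 0.424  -0.0892] 177.82 err 0.0074
t 8.1 pos [ 0.4254 -0.1345  0.2941] rot [-180.     -0.     87.13] F [0.3 0.9 0. ] open 0.0428 gd 0.1547
cm: x 4.52 y -0.37 z 9.41 turn(after) -0.70
```

View pics/w8b.png

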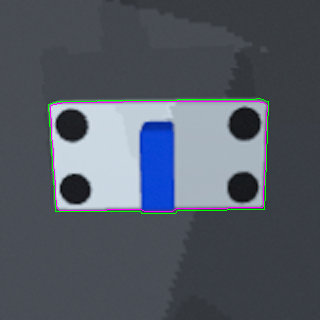

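Call:
{"fn": "move_arm", "kwargs": {
  "commands": [
    {"claw": 0, "travel": [2.4, -0.2, 0], "turn": -0.4},
    {"claw": 0, "travel": [2.05, -0.15, 2], "turn": 0},
    {"claw": 0, "travel": [0, 0, 3.5], "turn": 0},
    {"claw": 0, "travel": [0, 0, 3], "turn": 0},
    {"claw": 0, "travel": [0, 0, 1.0], "turn": 0}
  ]
}}

```text
time: 8.52
ee_pos: [0.4225, -0.0892, 0.1951]
tcp_rot: [-179.7, -0.1, 87.6]
wrist_force: [-0.9, 0.3, -0.3]
opening: 0.0423
```

Call:
{"fn": "move_arm", "kwargs": {
  "commands": [
    {"claw": 0, "travel": [0, 0, 0], "turn": 0},
    {"claw": 0, "travel": [0, 0, 0], "turn": 0},
    {"claw": -0.3, "travel": [0, 0, 0], "turn": 0},
    {"claw": -0.6, "travel": [0, 0, 0], "turn": 0},
    {"claw": -1, "travel": [0, 0, 0], "turn": 0}
  ]
}}

```text
time: 8.93
ee_pos: [0.4241, -0.0904, 0.201]
tcp_rot: [179.8, 0.0, 87.6]
wrist_force: [0.8, 0.1, 0.7]
opening: 0.0111
```

Call:
{"fn": "move_arm", "kwargs": {
  "commands": [
    {"claw": -1, "travel": [0, 0, 0], "turn": 0},
    {"claw": -1, "travel": [0, 0, 0], "turn": 0},
    {"claw": -1, "travel": [0, 0, 0], "turn": 0}
  ]
}}

```text
time: 9.18
ee_pos: [0.4241, -0.0904, 0.201]
tcp_rot: [179.8, 0.0, 87.6]
wrist_force: [1.6, 0.0, 7.0]
opening: 0.0108
```

```bash
python3 - <<'E'
import numpy as np
from plan import *
th=np.radians(-8.5);A=np.array([[np.cos(th),-np.sin(th)],[np.sin(th),np.cos(th)]]);H=np.array([.6263,.0387])
for n,v in dict(red=(0,-.093),blue=(0,.093),yellow=(-.0095,-.031),green=(.0095,.031)).items(): print(n,(H+A@v).round(4))
go(*(H+A@(0,.093)),.31,81.5)
E
```

```text
red [ 0.6126 -0.0533]
blue [0.64   0.1307]
yellow [0.6123 0.0094]
green [0.6403 0.068 ]
t 9.18 pos [ 0.4241 -0.0904  0.201 ] rot [1.7982e+02 3.0000e-02 8.7590e+01] F [1.6 0.  7. ] open 0.0108 gd 0.1547
cm: x 23.00 y 20.65 z -10.90 turn(after) 6.09
```

Call:
{"fn": "move_arm", "kwargs": {
  "commands": [
    {"claw": -1, "travel": [0, 0, -1.5], "turn": 0},
    {"claw": -1, "travel": [0, 0, -2.5], "turn": 6.0},
    {"claw": -1, "travel": [0, 0, -3], "turn": 0},
    {"claw": -1, "travel": [0, 0, -3], "turn": 0},
    {"claw": -1, "travel": [0, 0, -1.2], "turn": 0}
  ]
}}

```text
time: 9.6
ee_pos: [0.4238, -0.0903, 0.3155]
tcp_rot: [179.7, 0.0, 81.6]
wrist_force: [1.3, 0.2, -2.4]
opening: 0.011
```

```bash
python3 plan.py .640 .1307 .31 81.5
```

```text
t 9.6 pos [ 0.4238 -0.0903  0.3155] rot [1.7971e+02 2.0000e-02 8.1590e+01] F [ 1.3  0.2 -2.4] open 0.011 gd 0.1547
cm: x 25.03 y 18.16 z 0.55 turn(after) 0.09
```

Call:
{"fn": "move_arm", "kwargs": {
  "commands": [
    {"claw": -1, "travel": [1.7, 1.2, 0], "turn": 0},
    {"claw": -1, "travel": [2.9, 2.1, 0], "turn": 0},
    {"claw": -1, "travel": [2.9, 2.1, 0], "turn": 0},
    {"claw": -1, "travel": [2.9, 2.1, 0], "turn": 0},
    {"claw": -1, "travel": [2.9, 2.1, 0], "turn": 0}
  ]
}}

```text
time: 10.02
ee_pos: [0.5387, 0.0287, 0.3107]
tcp_rot: [-180.0, 0.0, 81.6]
wrist_force: [0.9, -0.9, -1.8]
opening: 0.0108
```

Call:
{"fn": "move_arm", "kwargs": {
  "commands": [
    {"claw": -1, "travel": [2.9, 2.1, 0], "turn": 0},
    {"claw": -1, "travel": [2.9, 2.1, 0], "turn": 0},
    {"claw": -1, "travel": [2.9, 2.1, 0], "turn": 0},
    {"claw": -1, "travel": [2.0, 1.5, 0], "turn": 0},
    {"claw": -1, "travel": [1.0, 0.8, 0], "turn": 0}
  ]
}}

```text
time: 10.43
ee_pos: [0.6416, 0.133, 0.3095]
tcp_rot: [-179.9, -0.0, 81.7]
wrist_force: [-0.1, 1.0, -2.0]
opening: 0.011
```

Call:
{"fn": "move_arm", "kwargs": {
  "commands": [
    {"claw": -1, "travel": [0, 0, 1.5], "turn": 0},
    {"claw": -1, "travel": [0, 0, 2.5], "turn": 0},
    {"claw": -1, "travel": [0, 0, 1.5], "turn": 0},
    {"claw": -1, "travel": [0, 0, 0.3], "turn": 0},
    {"claw": -1, "travel": [0, 0, 0], "turn": 0}
  ]
}}

```text
time: 10.85
ee_pos: [0.6396, 0.1305, 0.2514]
tcp_rot: [-179.8, 0.1, 81.6]
wrist_force: [0.2, 0.1, -2.5]
opening: 0.011
```

Call:
{"fn": "move_arm", "kwargs": {
  "commands": [
    {"claw": -1, "travel": [0, 0, 0], "turn": 0},
    {"claw": -1, "travel": [0, 0, 0], "turn": 0}
  ]
}}

```text
time: 11.02
ee_pos: [0.6403, 0.1306, 0.2547]
tcp_rot: [179.9, -0.0, 81.6]
wrist_force: [0.2, 0.3, -1.1]
opening: 0.0108
```

```bash
python3 - <<'E'
from held import *; from plan import *
im,p=snap("w9"); 
go(.6400,.1307,.227,81.5); e=st()["ee_pos"]
held("w9","pics/w9h.png",e,81.6,.201,BAR,-8.4)
im=cv2.imread("pics/w9h.png")
th=np.radians(-8.5);A=np.array([[np.cos(th),-np.sin(th)],[np.sin(th),np.cos(th)]]);H=np.array([.6263,.0387])
for r,z in ((rect(0,0,.099,.24),.04),(rect(0,0,.15,.33),.04)):
    pts=np.concatenate([r[i]+(r[(i+1)%4]-r[i])*np.linspace(0,1,60)[:,None] for i in range(4)])
    for a in (proj(np.c_[pts@A.T+H,np.full(len(pts),z)],p)+.5)*1.5625-.5: cv2.circle(im,tuple(int(k) for k in np.round(a)),1,(0,0,255),-1)
cv2.imwrite("pics/w9h.png",im)
E
```

```text
t 11.07 pos [0.6403 0.1306 0.2548] rot [ 1.7988e+02 -4.0000e-02  8.1600e+01] F [-1.   0.1 -2.2] open 0.0115 gd 0.1547
cm: x 0.01 y -0.03 z 2.78 turn(after) 0.10
```

View pics/w9h.png

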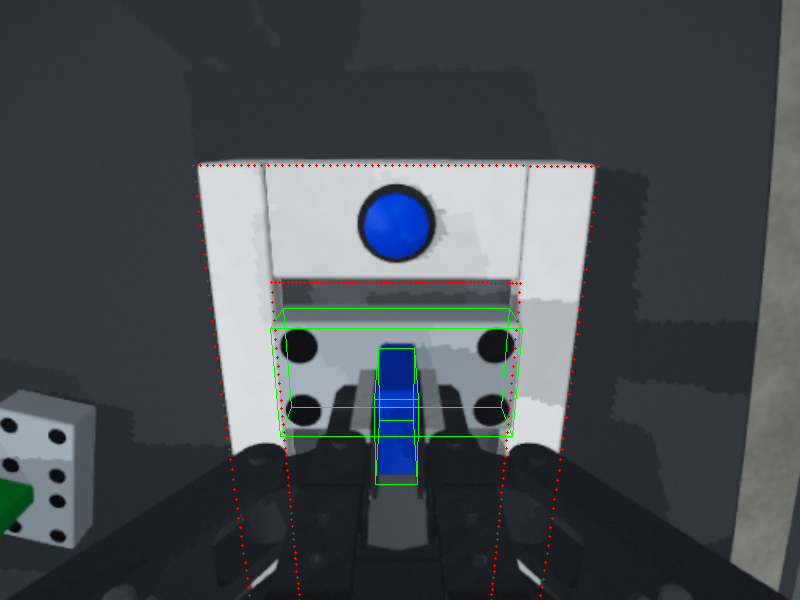

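Call:
{"fn": "move_arm", "kwargs": {
  "commands": [
    {"claw": -1, "travel": [-0.1, 0, 1.2], "turn": 0},
    {"claw": -1, "travel": [0, 0, 0.9], "turn": 0},
    {"claw": -1, "travel": [0, 0, 0.5], "turn": 0},
    {"claw": -1, "travel": [0, 0, 0.15], "turn": 0},
    {"claw": -1, "travel": [0, 0, 0], "turn": 0}
  ]
}}

```text
time: 11.48
ee_pos: [0.6393, 0.1295, 0.2267]
tcp_rot: [180.0, 0.0, 81.6]
wrist_force: [-6.4, -1.5, 10.9]
opening: 0.0112
```

Call:
{"fn": "move_arm", "kwargs": {
  "commands": [
    {"claw": -1, "travel": [0, 0, 0.1], "turn": 0},
    {"claw": -1, "travel": [0, 0, 0], "turn": 0},
    {"claw": -1, "travel": [0, 0, 0], "turn": 0}
  ]
}}

```text
time: 11.73
ee_pos: [0.6393, 0.1295, 0.2267]
tcp_rot: [180.0, -0.0, 81.6]
wrist_force: [-9.4, -1.3, 16.6]
opening: 0.0109
```

Call:
{"fn": "move_arm", "kwargs": {
  "commands": [
    {"claw": -0.6, "travel": [0, 0, 0], "turn": 0},
    {"claw": -0.2, "travel": [0, 0, 0], "turn": 0},
    {"claw": 0, "travel": [0, 0, -0.5], "turn": 0},
    {"claw": 0, "travel": [0, 0, -3], "turn": 0},
    {"claw": 0, "travel": [0, 0, -3.5], "turn": 0}
  ]
}}

```text
time: 12.15
ee_pos: [0.6392, 0.1295, 0.2925]
tcp_rot: [-179.7, 0.1, 81.6]
wrist_force: [0.5, 0.2, 0.5]
opening: 0.0426
```

Call:
{"fn": "move_arm", "kwargs": {
  "commands": [
    {"claw": 0, "travel": [0, 0, -0.5], "turn": 7.1},
    {"claw": 0, "travel": [0, 0, 0], "turn": 7.1},
    {"claw": 0, "travel": [0, 0, 0], "turn": 7.1},
    {"claw": 0, "travel": [0, 0, 0], "turn": 7.1},
    {"claw": 0, "travel": [0, 0, 0], "turn": 0.9}
  ]
}}

```text
time: 12.57
ee_pos: [0.6398, 0.1296, 0.2996]
tcp_rot: [-180.0, 0.0, 52.0]
wrist_force: [-0.2, -0.2, -0.6]
opening: 0.0425
```

```bash
python3 - <<'E'
from plan import *; from snap import *
c,s=np.cos(np.radians(52.2)),np.sin(np.radians(52.2))
go(.4376-.05*c,-.2365-.05*s,.3,52.2)
snap("s10","scene")
c=cv2.resize(cv2.imread("pics/s10.png")[150:270,220:380],None,fx=4,fy=4,interpolation=cv2.INTER_CUBIC)
cv2.imwrite("pics/s10z.png",c)
E
```

```text
t 12.57 pos [0.6398 0.1296 0.2996] rot [-1.7999e+02  1.0000e-02  5.1980e+01] F [-0.2 -0.2 -0.6] open 0.0425 gd 0.1547
cm: x -46.30 y 6.64 z -0.04 turn(after) -0.22
```

View pics/s10z.png

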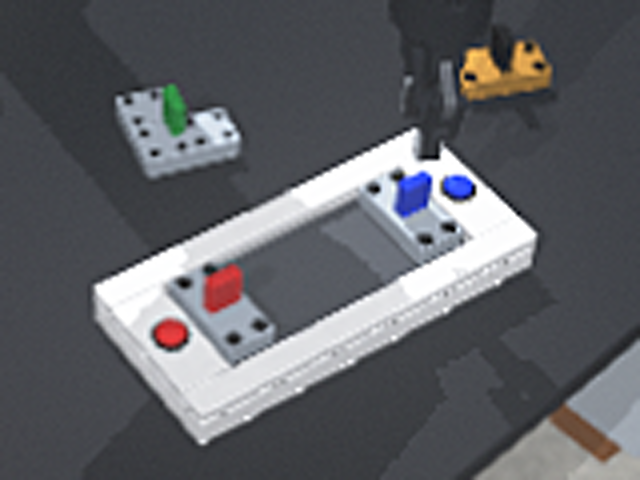

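Call:
{"fn": "move_arm", "kwargs": {
  "commands": [
    {"claw": 0, "travel": [-2, 0.3, 0], "turn": 0},
    {"claw": 0, "travel": [-3.7, 0.53, 0], "turn": 0},
    {"claw": 0, "travel": [-3.7, 0.53, 0], "turn": 0},
    {"claw": 0, "travel": [-3.7, 0.53, 0], "turn": 0},
    {"claw": 0, "travel": [-3.7, 0.53, 0], "turn": 0}
  ]
}}

```text
time: 13.03
ee_pos: [0.5552, -0.0192, 0.2995]
tcp_rot: [-180.0, 0.0, 52.6]
wrist_force: [1.1, -0.5, 0.2]
opening: 0.0425
```

Call:
{"fn": "move_arm", "kwargs": {
  "commands": [
    {"claw": 0, "travel": [-3.7, 0.53, 0], "turn": 0},
    {"claw": 0, "travel": [-3.7, 0.53, 0], "turn": 0},
    {"claw": 0, "travel": [-3.7, 0.53, 0], "turn": 0},
    {"claw": 0, "travel": [-3.7, 0.53, 0], "turn": 0},
    {"claw": 0, "travel": [-3.7, 0.53, 0], "turn": 0}
  ]
}}

```text
time: 13.45
ee_pos: [0.4629, -0.1819, 0.2998]
tcp_rot: [180.0, -0.0, 52.6]
wrist_force: [0.9, -0.6, 0.3]
opening: 0.0428
```

Call:
{"fn": "move_arm", "kwargs": {
  "commands": [
    {"claw": 0, "travel": [-3.7, 0.53, 0], "turn": 0},
    {"claw": 0, "travel": [-3.7, 0.53, 0], "turn": 0},
    {"claw": 0, "travel": [-2.4, 0.35, 0], "turn": 0},
    {"claw": 0, "travel": [-1.2, 0.15, 0], "turn": 0},
    {"claw": 0, "travel": [0, 0, 0], "turn": 0}
  ]
}}

```text
time: 13.87
ee_pos: [0.4082, -0.2789, 0.2997]
tcp_rot: [180.0, 0.0, 52.3]
wrist_force: [0.9, -0.2, -0.7]
opening: 0.0427
```

Call:
{"fn": "move_arm", "kwargs": {
  "commands": [
    {"claw": 0, "travel": [0, 0, 0], "turn": 0},
    {"claw": 0, "travel": [0, 0, 0], "turn": 0},
    {"claw": 0, "travel": [0, 0, 0], "turn": 0}
  ]
}}

```text
time: 14.12
ee_pos: [0.4098, -0.2763, 0.2996]
tcp_rot: [-180.0, -0.0, 52.5]
wrist_force: [0.3, -0.1, 0.1]
opening: 0.0429
```

```bash
python3 - <<'E'
from wfit import *; from snap import *; from plan import *
im,p=snap("w11")
q=wfit(im,p,L,(.4376,-.2365,-37.8),"pics/w11y.png",thr=130,close=11)
go(q[0],q[1],.2,d(q[2])+90)
E
```

```text
px 251 132
[ 0.4378 -0.2347] -37.9 err 0.0026
t 14.17 pos [ 0.4098 -0.2764  0.2997] rot [-1.7999e+02 -1.0000e-02  5.2440e+01] F [-0.  -0.4  0.4] open 0.0426 gd 0.1547
cm: x 5.01 y -0.32 z 9.97 turn(after) 0.34
```

View pics/w11y.png

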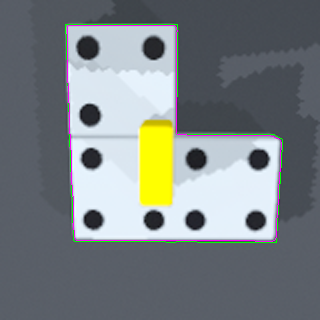

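View pics/w11.png

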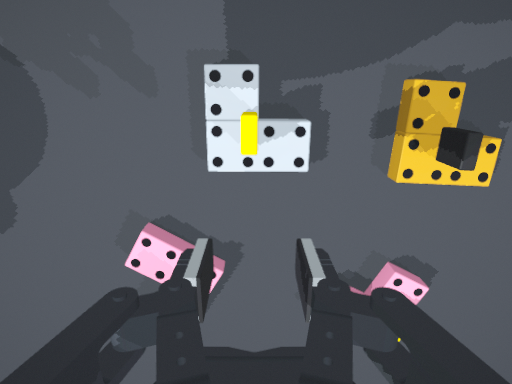

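Call:
{"fn": "move_arm", "kwargs": {
  "commands": [
    {"claw": 0, "travel": [2.6, -0.2, 0], "turn": 0.2},
    {"claw": 0, "travel": [2.45, -0.12, 2], "turn": 0},
    {"claw": 0, "travel": [0, 0, 3.5], "turn": 0},
    {"claw": 0, "travel": [0, 0, 3], "turn": 0},
    {"claw": 0, "travel": [0, 0, 1.6], "turn": 0}
  ]
}}

```text
time: 14.58
ee_pos: [0.4374, -0.2336, 0.1952]
tcp_rot: [-179.8, 0.0, 52.3]
wrist_force: [-0.0, -0.0, 0.7]
opening: 0.0425
```

Call:
{"fn": "move_arm", "kwargs": {
  "commands": [
    {"claw": 0, "travel": [0, 0, 0], "turn": 0},
    {"claw": 0, "travel": [0, 0, 0], "turn": 0},
    {"claw": 0, "travel": [0, 0, 0], "turn": 0},
    {"claw": -0.5, "travel": [0, 0, 0], "turn": 0},
    {"claw": -1, "travel": [0, 0, 0], "turn": 0}
  ]
}}

```text
time: 15.0
ee_pos: [0.4381, -0.2356, 0.2002]
tcp_rot: [179.9, -0.0, 52.1]
wrist_force: [-0.4, -0.6, 0.0]
opening: 0.0195
```

Call:
{"fn": "move_arm", "kwargs": {
  "commands": [
    {"claw": -1, "travel": [0, 0, 0], "turn": 0},
    {"claw": -1, "travel": [0, 0, 0], "turn": 0},
    {"claw": -1, "travel": [0, 0, 0], "turn": 0}
  ]
}}

```text
time: 15.25
ee_pos: [0.438, -0.2357, 0.2001]
tcp_rot: [179.9, -0.0, 52.1]
wrist_force: [-0.1, 0.9, 5.8]
opening: 0.0108
```

```bash
python3 plan.py .6123 .0094 .31 81.5
```

```text
t 15.25 pos [ 0.438  -0.2357  0.2001] rot [ 1.7987e+02 -3.0000e-02  5.2100e+01] F [-0.1  0.9  5.8] open 0.0108 gd 0.1547
cm: x 30.05 y -1.30 z -10.99 turn(after) -29.40
```

Call:
{"fn": "move_arm", "kwargs": {
  "commands": [
    {"claw": -1, "travel": [0, 0, -1.5], "turn": -5.9},
    {"claw": -1, "travel": [0, 0, -2.5], "turn": -5.9},
    {"claw": -1, "travel": [0, 0, -3], "turn": -5.9},
    {"claw": -1, "travel": [0, 0, -3], "turn": -5.9},
    {"claw": -1, "travel": [0, 0, -1.5], "turn": -5.9}
  ]
}}

```text
time: 15.67
ee_pos: [0.4377, -0.2356, 0.3175]
tcp_rot: [179.8, 0.1, 81.9]
wrist_force: [0.9, -0.7, -1.8]
opening: 0.0111
```

```bash
python3 plan.py .6123 .0094 .31 81.5
```

```text
t 15.67 pos [ 0.4377 -0.2356  0.3175] rot [1.798e+02 8.000e-02 8.189e+01] F [ 0.9 -0.7 -1.8] open 0.0111 gd 0.1547
cm: x 26.72 y 13.83 z 0.75 turn(after) 0.39
```

Call:
{"fn": "move_arm", "kwargs": {
  "commands": [
    {"claw": -1, "travel": [1.6, 0.8, 0], "turn": 0},
    {"claw": -1, "travel": [3.1, 1.58, 0], "turn": 0},
    {"claw": -1, "travel": [3.1, 1.58, 0], "turn": 0},
    {"claw": -1, "travel": [3.1, 1.58, 0], "turn": 0},
    {"claw": -1, "travel": [3.1, 1.58, 0], "turn": 0}
  ]
}}

```text
time: 16.08
ee_pos: [0.5291, -0.1061, 0.3139]
tcp_rot: [180.0, 0.0, 81.6]
wrist_force: [-0.3, -0.8, -1.6]
opening: 0.0107
```

Call:
{"fn": "move_arm", "kwargs": {
  "commands": [
    {"claw": -1, "travel": [3.1, 1.58, 0], "turn": 0},
    {"claw": -1, "travel": [3.1, 1.58, 0], "turn": 0},
    {"claw": -1, "travel": [3.1, 1.58, 0], "turn": 0},
    {"claw": -1, "travel": [2.2, 1.1, 0], "turn": 0},
    {"claw": -1, "travel": [1.3, 0.7, 0], "turn": 0}
  ]
}}

```text
time: 16.5
ee_pos: [0.613, 0.0122, 0.3132]
tcp_rot: [-180.0, -0.0, 81.7]
wrist_force: [-0.2, 0.1, -2.7]
opening: 0.0112
```

Call:
{"fn": "move_arm", "kwargs": {
  "commands": [
    {"claw": -1, "travel": [0, 0, 1.5], "turn": 0},
    {"claw": -1, "travel": [0, 0, 2.5], "turn": 0},
    {"claw": -1, "travel": [0, 0, 1.5], "turn": 0},
    {"claw": -1, "travel": [0, 0, 0.3], "turn": 0},
    {"claw": -1, "travel": [0, 0, 0], "turn": 0}
  ]
}}

```text
time: 16.92
ee_pos: [0.6115, 0.0097, 0.2546]
tcp_rot: [-179.9, 0.0, 81.6]
wrist_force: [0.4, 0.1, -2.1]
opening: 0.0113
```

Call:
{"fn": "move_arm", "kwargs": {
  "commands": [
    {"claw": -1, "travel": [0, 0, 0], "turn": 0},
    {"claw": -1, "travel": [0, 0, 0], "turn": 0},
    {"claw": -1, "travel": [0, 0, 0], "turn": 0}
  ]
}}

```text
time: 17.17
ee_pos: [0.6122, 0.0097, 0.2572]
tcp_rot: [179.9, -0.0, 81.6]
wrist_force: [-0.0, 0.0, -2.5]
opening: 0.0109
```

```bash
cat > view.py <<'E'
from held import *; from plan import *
def view(name,tx,ty,tz,zg,m,th):
    im,p=snap(name)
    go(tx,ty,tz,81.5); e=st()["ee_pos"]
    out=f"pics/{name}h.png"
    held(name,out,e,81.6,zg,m,th)
    im=cv2.imread(out)
    t=np.radians(-8.5);A=np.array([[np.cos(t),-np.sin(t)],[np.sin(t),np.cos(t)]]);H=np.array([.6263,.0387])
    for r,z in ((rect(0,0,.099,.24),.04),(rect(0,0,.15,.33),.04)):
        pts=np.concatenate([r[i]+(r[(i+1)%4]-r[i])*np.linspace(0,1,60)[:,None] for i in range(4)])
        for a in (proj(np.c_[pts@A.T+H,np.full(len(pts),z)],p)+.5)*1.5625-.5: cv2.circle(im,tuple(int(k) for k in np.round(a)),1,(0,0,255),-1)
    cv2.imwrite(out,im)
E
python3 - <<'E'
from view import *
view("w12",.6123,.0094,.226,.2001,L,-8.4)
E
```

```text
t 17.22 pos [0.6121 0.0097 0.2569] rot [ 1.799e+02 -2.000e-02  8.160e+01] F [-0.3  0.5 -2.1] open 0.0114 gd 0.1547
cm: x -0.03 y 0.03 z 3.09 turn(after) 0.10
```

View pics/w12h.png

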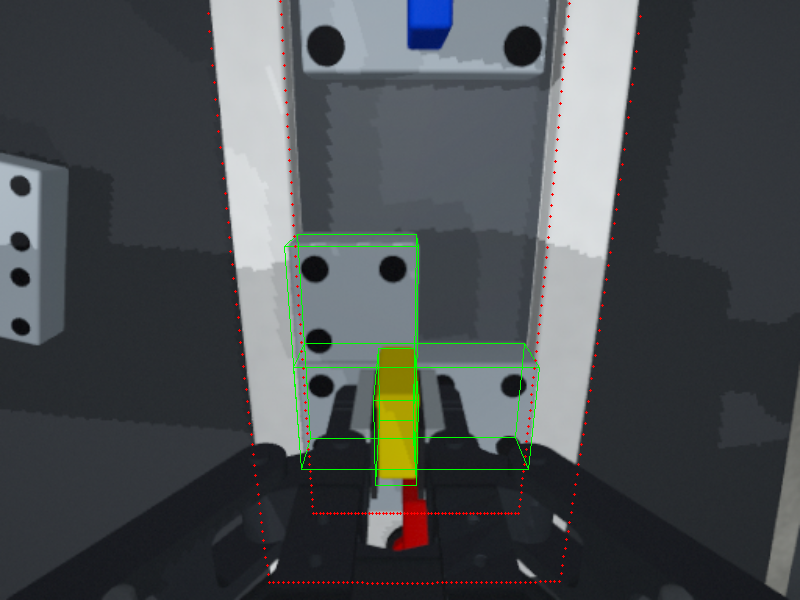

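Call:
{"fn": "move_arm", "kwargs": {
  "commands": [
    {"claw": -1, "travel": [0, 0, 1.3], "turn": 0},
    {"claw": -1, "travel": [0, 0, 1.0], "turn": 0},
    {"claw": -1, "travel": [0, 0, 0.5], "turn": 0},
    {"claw": -1, "travel": [0, 0, 0.2], "turn": 0},
    {"claw": -1, "travel": [0, 0, 0], "turn": 0}
  ]
}}

```text
time: 17.63
ee_pos: [0.6112, 0.0098, 0.226]
tcp_rot: [-179.9, 0.0, 81.6]
wrist_force: [-6.0, -0.3, 8.4]
opening: 0.0111
```

Call:
{"fn": "move_arm", "kwargs": {
  "commands": [
    {"claw": -1, "travel": [0, 0, 0.1], "turn": 0},
    {"claw": -1, "travel": [0, 0, 0], "turn": 0},
    {"claw": -1, "travel": [0, 0, 0], "turn": 0}
  ]
}}

```text
time: 17.88
ee_pos: [0.6111, 0.0098, 0.226]
tcp_rot: [-180.0, 0.0, 81.6]
wrist_force: [-9.6, 0.3, 15.7]
opening: 0.011
```

Call:
{"fn": "move_arm", "kwargs": {
  "commands": [
    {"claw": -0.6, "travel": [0, 0, 0], "turn": 0},
    {"claw": -0.2, "travel": [0, 0, 0], "turn": 0},
    {"claw": 0, "travel": [0, 0, -0.5], "turn": 0},
    {"claw": 0, "travel": [0, 0, -3], "turn": 0},
    {"claw": 0, "travel": [0, 0, -3.5], "turn": 0}
  ]
}}

```text
time: 18.3
ee_pos: [0.6112, 0.0097, 0.2927]
tcp_rot: [-179.7, 0.1, 81.6]
wrist_force: [1.3, -0.1, 1.2]
opening: 0.0426
```

```bash
python3 - <<'E'
from plan import *; from snap import *
c,s=np.cos(np.radians(158)),np.sin(np.radians(158))
go(.4217-.05*c,.0684-.05*s,.3,158)
snap("w13")
E
```

```text
t 18.3 pos [0.6112 0.0097 0.2927] rot [-1.7969e+02  5.0000e-02  8.1610e+01] F [ 1.3 -0.1  1.2] open 0.0426 gd 0.1547
cm: x 1.86 y -14.74 z -0.73 turn(after) -76.39
```

View pics/w13.png

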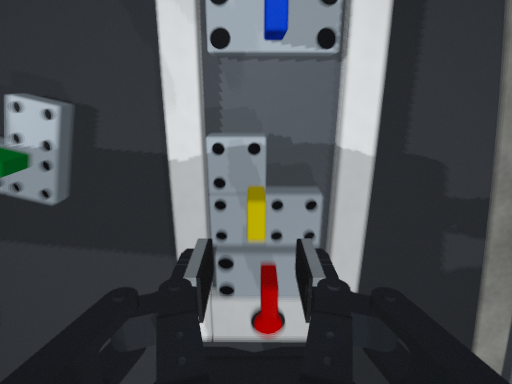

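Call:
{"fn": "move_arm", "kwargs": {
  "commands": [
    {"claw": 0, "travel": [0, 0, -0.5], "turn": 0},
    {"claw": 0, "travel": [0, 0, 0], "turn": 0},
    {"claw": 0, "travel": [0, 0, 0], "turn": 0}
  ]
}}

```text
time: 18.6
ee_pos: [0.6118, 0.0098, 0.2987]
tcp_rot: [-179.9, 0.0, 81.6]
wrist_force: [-0.4, -0.4, -0.7]
opening: 0.0428
```

```bash
python3 - <<'E'
from view import *
im,p=snap("w14"); big=cv2.resize(im,None,fx=1.5625,fy=1.5625)
t=np.radians(-8.5);A=np.array([[np.cos(t),-np.sin(t)],[np.sin(t),np.cos(t)]]);H=np.array([.6263,.0387])
def line(q,col):
    u=((proj(q,p)+.5)*1.5625-.5).round().astype(int)
    for i in range(len(u)): cv2.line(big,tuple(map(int,u[i])),tuple(map(int,u[(i+1)%len(u)])),col,1)
r=rect(0,0,.099,.24)
r4=np.array([r[0],r[1],r[2],r[3]])
for z,c in ((.04,(0,0,255)),(.026,(255,0,255))):
    n=np.concatenate([r[i]+(r[(i+1)%4]-r[i])*np.linspace(0,1,60)[:,None] for i in range(4)])
    line(np.c_[n@A.T+H,np.full(len(n),z)],c)
for P in prisms(L,(.6112,.0097,np.radians(-8.4)),.026): line(P[4:],(0,255,0))
for P in prisms(BAR,(.6114,-.0534,np.radians(-8.4)),.026): line(P[4:],(0,255,0))
cv2.imwrite("pics/w14o.png",big)
E
```

```text
(no output)
```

View pics/w14o.png

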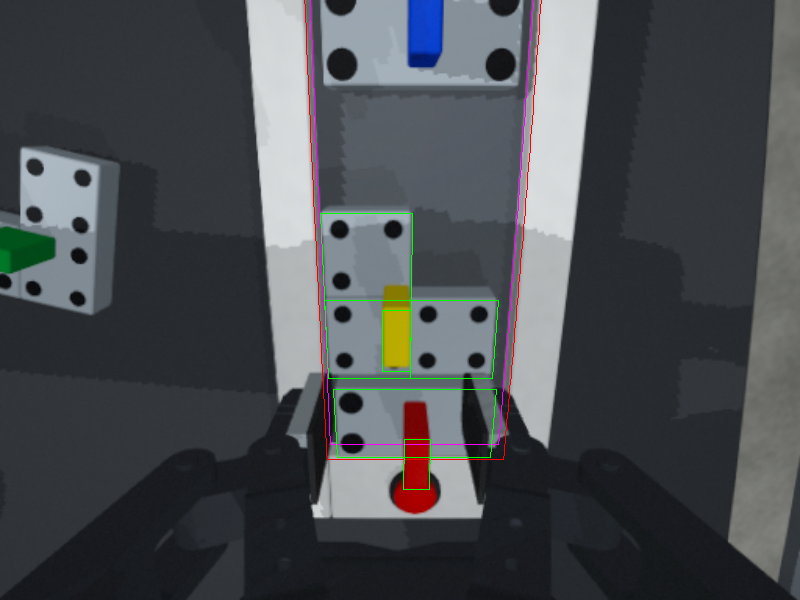

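Call:
{"fn": "move_arm", "kwargs": {
  "commands": [
    {"claw": 0, "travel": [0.3, -2.2, 0], "turn": 0},
    {"claw": 0, "travel": [0.5, -3.8, 0], "turn": 0},
    {"claw": 0, "travel": [0.5, -3.8, 0], "turn": 0},
    {"claw": 0, "travel": [0.4, -3.4, 0], "turn": 0},
    {"claw": 0, "travel": [0.2, -1.6, 0], "turn": 0}
  ]
}}

```text
time: 19.07
ee_pos: [0.4649, 0.0507, 0.2982]
tcp_rot: [-179.8, 0.0, 81.6]
wrist_force: [0.2, -1.1, 0.1]
opening: 0.0428
```

Call:
{"fn": "move_arm", "kwargs": {
  "commands": [
    {"claw": 0, "travel": [0, 0, 0], "turn": -7},
    {"claw": 0, "travel": [0, 0, 0], "turn": -7},
    {"claw": 0, "travel": [0, 0, 0], "turn": -7},
    {"claw": 0, "travel": [0, 0, 0], "turn": -7},
    {"claw": 0, "travel": [0, 0, 0], "turn": -7}
  ]
}}

```text
time: 19.48
ee_pos: [0.4678, 0.0502, 0.2983]
tcp_rot: [-179.9, -0.0, 117.0]
wrist_force: [0.4, -0.5, -0.5]
opening: 0.043
```

Call:
{"fn": "move_arm", "kwargs": {
  "commands": [
    {"claw": 0, "travel": [0, 0, 0], "turn": -7},
    {"claw": 0, "travel": [0, 0, 0], "turn": -7},
    {"claw": 0, "travel": [0, 0, 0], "turn": -7},
    {"claw": 0, "travel": [0, 0, 0], "turn": -7},
    {"claw": 0, "travel": [0, 0, 0], "turn": -7}
  ]
}}

```text
time: 19.9
ee_pos: [0.4679, 0.0501, 0.2982]
tcp_rot: [-179.9, -0.1, 152.0]
wrist_force: [0.1, 0.2, 0.2]
opening: 0.0425
```

Call:
{"fn": "move_arm", "kwargs": {
  "commands": [
    {"claw": 0, "travel": [0, 0, 0], "turn": -6.5},
    {"claw": 0, "travel": [0, 0, 0], "turn": 0},
    {"claw": 0, "travel": [0, 0, 0], "turn": 0},
    {"claw": 0, "travel": [0, 0, 0], "turn": 0}
  ]
}}

```text
time: 20.23
ee_pos: [0.468, 0.0502, 0.299]
tcp_rot: [-180.0, -0.1, 157.9]
wrist_force: [0.2, -0.0, -0.7]
opening: 0.0428
```

```bash
python3 - <<'E'
from wfit import *; from snap import *; from plan import *
im,p=snap("w15")
q=wfit(im,p,L,(.4217,.0684,68),"pics/w15g.png",thr=130,close=11)
go(q[0],q[1],.2,d(q[2])+90)
E
```

```text
px 254 131
[0.422  0.0694] 67.84 err 0.0049
t 20.28 pos [0.4681 0.0501 0.2992] rot [-1.7998e+02 -4.0000e-02  1.5793e+02] F [ 0.1 -0.7  0.1] open 0.0426 gd 0.1547
cm: x 5.00 y 0.05 z 9.92 turn(after) 0.09
```

View pics/w15g.png

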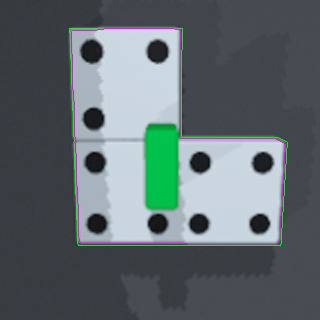

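Call:
{"fn": "move_arm", "kwargs": {
  "commands": [
    {"claw": 0, "travel": [2.6, 0, 0], "turn": 0.1},
    {"claw": 0, "travel": [2.5, 0.05, 2], "turn": 0},
    {"claw": 0, "travel": [0, 0, 3.5], "turn": 0},
    {"claw": 0, "travel": [0, 0, 3], "turn": 0},
    {"claw": 0, "travel": [0, 0, 1.5], "turn": 0}
  ]
}}

```text
time: 20.7
ee_pos: [0.4197, 0.0697, 0.1964]
tcp_rot: [-179.9, -0.1, 157.9]
wrist_force: [-0.1, 0.1, 0.0]
opening: 0.0428
```

Call:
{"fn": "move_arm", "kwargs": {
  "commands": [
    {"claw": 0, "travel": [0, 0, 0], "turn": 0},
    {"claw": 0, "travel": [0, 0, 0], "turn": 0},
    {"claw": 0, "travel": [0, 0, 0], "turn": 0},
    {"claw": -0.5, "travel": [0, 0, 0], "turn": 0},
    {"claw": -1, "travel": [0, 0, 0], "turn": 0}
  ]
}}

```text
time: 21.12
ee_pos: [0.4216, 0.0697, 0.201]
tcp_rot: [179.9, 0.1, 158.0]
wrist_force: [-0.3, -0.3, 0.1]
opening: 0.0192
```

Call:
{"fn": "move_arm", "kwargs": {
  "commands": [
    {"claw": -1, "travel": [0, 0, 0], "turn": 0},
    {"claw": -1, "travel": [0, 0, 0], "turn": 0},
    {"claw": -1, "travel": [0, 0, 0], "turn": 0}
  ]
}}

```text
time: 21.37
ee_pos: [0.4216, 0.0697, 0.2009]
tcp_rot: [179.9, 0.1, 158.0]
wrist_force: [-0.7, 0.3, 6.8]
opening: 0.0108
```

```bash
python3 plan.py .6403 .068 .31 261.5
```

```text
t 21.37 pos [0.4216 0.0697 0.2009] rot [1.7994e+02 1.0000e-01 1.5800e+02] F [-0.7  0.3  6.8] open 0.0108 gd 0.1547
cm: x -20.35 y 8.04 z -10.91 turn(after) -103.50
```

Call:
{"fn": "move_arm", "kwargs": {
  "commands": [
    {"claw": -1, "travel": [0, 0, -2], "turn": 0},
    {"claw": -1, "travel": [0, 0, -3], "turn": -3.5},
    {"claw": -1, "travel": [0, 0, -3], "turn": -7},
    {"claw": -1, "travel": [0, 0, -2], "turn": -7},
    {"claw": -1, "travel": [0, 0, -1], "turn": -7}
  ]
}}

```text
time: 21.78
ee_pos: [0.4214, 0.0697, 0.3127]
tcp_rot: [180.0, 0.2, -177.2]
wrist_force: [0.0, -0.1, -3.4]
opening: 0.0109
```

Call:
{"fn": "move_arm", "kwargs": {
  "commands": [
    {"claw": -1, "travel": [0, 0, 0], "turn": -7},
    {"claw": -1, "travel": [0, 0, 0], "turn": -7},
    {"claw": -1, "travel": [0, 0, 0], "turn": -7},
    {"claw": -1, "travel": [0, 0, 0], "turn": -7},
    {"claw": -1, "travel": [0, 0, 0], "turn": -7}
  ]
}}

```text
time: 22.2
ee_pos: [0.421, 0.0696, 0.3096]
tcp_rot: [180.0, -0.0, -142.2]
wrist_force: [-0.4, 0.7, -3.2]
opening: 0.011
```

Call:
{"fn": "move_arm", "kwargs": {
  "commands": [
    {"claw": -1, "travel": [0, 0, 0], "turn": -7},
    {"claw": -1, "travel": [0, 0, 0], "turn": -7},
    {"claw": -1, "travel": [0, 0, 0], "turn": -7},
    {"claw": -1, "travel": [0, 0, 0], "turn": -7},
    {"claw": -1, "travel": [0, 0, 0], "turn": -7}
  ]
}}

```text
time: 22.62
ee_pos: [0.421, 0.0697, 0.3096]
tcp_rot: [180.0, -0.0, -107.1]
wrist_force: [0.3, -0.1, -3.9]
opening: 0.0109
```

Call:
{"fn": "move_arm", "kwargs": {
  "commands": [
    {"claw": -1, "travel": [0, 0, 0], "turn": -7},
    {"claw": -1, "travel": [0, 0, 0], "turn": -2},
    {"claw": -1, "travel": [0, 0, 0], "turn": 0}
  ]
}}

```text
time: 22.87
ee_pos: [0.421, 0.0697, 0.3096]
tcp_rot: [180.0, -0.0, -98.4]
wrist_force: [-0.2, 0.2, -2.5]
opening: 0.011
```

```bash
python3 plan.py .6403 .068 .31 261.5
```

```text
t 22.87 pos [0.421  0.0697 0.3096] rot [ 1.7997e+02 -1.0000e-02 -9.8400e+01] F [-0.2  0.2 -2.5] open 0.011 gd 0.1547
cm: x -3.04 y -21.72 z -0.04 turn(after) 0.10
```

Call:
{"fn": "move_arm", "kwargs": {
  "commands": [
    {"claw": -1, "travel": [-0.3, -1.9, 0], "turn": 0},
    {"claw": -1, "travel": [-0.5, -3.5, 0], "turn": 0},
    {"claw": -1, "travel": [-0.5, -3.5, 0], "turn": 0},
    {"claw": -1, "travel": [-0.5, -3.5, 0], "turn": 0},
    {"claw": -1, "travel": [-0.5, -3.5, 0], "turn": 0}
  ]
}}

```text
time: 23.28
ee_pos: [0.5833, 0.0689, 0.3093]
tcp_rot: [180.0, -0.0, -98.6]
wrist_force: [0.5, 0.1, -2.4]
opening: 0.011
```

Call:
{"fn": "move_arm", "kwargs": {
  "commands": [
    {"claw": -1, "travel": [-0.4, -3, 0], "turn": 0},
    {"claw": -1, "travel": [-0.3, -1.8, 0], "turn": 0},
    {"claw": -1, "travel": [-0.1, -1.0, 0], "turn": 0},
    {"claw": -1, "travel": [0, 0, 0.7], "turn": 0},
    {"claw": -1, "travel": [0, 0, 1.5], "turn": 0}
  ]
}}

```text
time: 23.7
ee_pos: [0.6409, 0.0683, 0.2882]
tcp_rot: [-179.9, 0.0, -98.6]
wrist_force: [-0.1, -0.8, -3.0]
opening: 0.0112
```

Call:
{"fn": "move_arm", "kwargs": {
  "commands": [
    {"claw": -1, "travel": [0, 0, 1.5], "turn": 0},
    {"claw": -1, "travel": [0, 0, 0.5], "turn": 0},
    {"claw": -1, "travel": [0, 0, 0], "turn": 0},
    {"claw": -1, "travel": [0, 0, 0], "turn": 0},
    {"claw": -1, "travel": [0, 0, 0], "turn": 0}
  ]
}}

```text
time: 24.12
ee_pos: [0.6402, 0.0684, 0.2688]
tcp_rot: [-179.9, 0.0, -98.5]
wrist_force: [0.3, 0.5, -2.9]
opening: 0.0108
```

```bash
python3 - <<'E'
from view import *
view("w16",.6404,.0687,.2269,.2009,L,171.6)
E
```

```text
t 24.17 pos [0.6403 0.0684 0.269 ] rot [-1.7991e+02  3.0000e-02 -9.8500e+01] F [ 1.4 -1.3 -2.3] open 0.0108 gd 0.1547
cm: x -0.03 y -0.00 z 4.21 turn(after) -180.00
```

View pics/w16h.png

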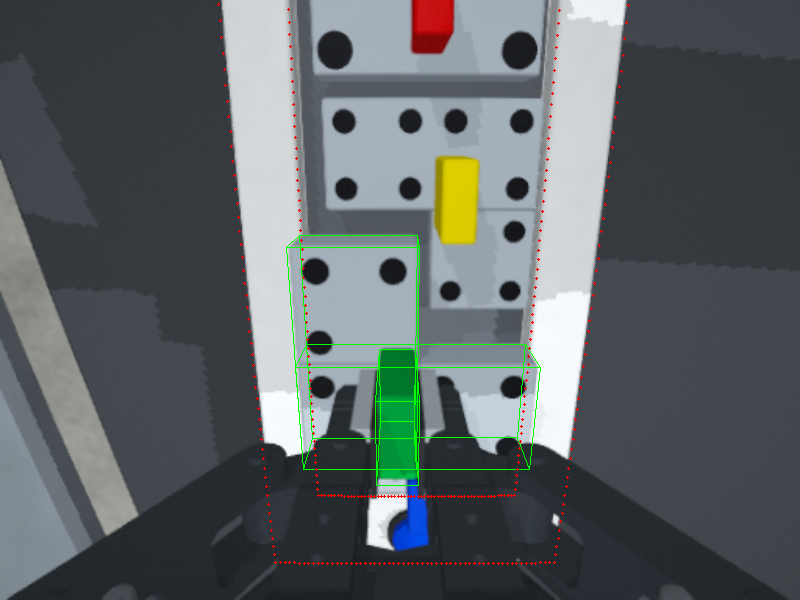

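Call:
{"fn": "move_arm", "kwargs": {
  "commands": [
    {"claw": -1, "travel": [0, 0, 1.2], "turn": 0},
    {"claw": -1, "travel": [0, 0, 0.8], "turn": 0},
    {"claw": -1, "travel": [0, 0, 0.3], "turn": 0},
    {"claw": -1, "travel": [0, 0, 0], "turn": 0},
    {"claw": -1, "travel": [0, 0, 0], "turn": 0}
  ]
}}

```text
time: 24.58
ee_pos: [0.6401, 0.0683, 0.2442]
tcp_rot: [179.9, -0.0, -98.5]
wrist_force: [-0.5, -0.3, -2.6]
opening: 0.0111
```

```bash
python3 - <<'E'
from view import *
view("w17",.6404,.0687,.2269,.2009,L,171.6)
E
```

```text
t 24.63 pos [0.6403 0.0683 0.2446] rot [179.99  -0.   -98.49] F [-0.8  1.  -3. ] open 0.0109 gd 0.1547
cm: x -0.04 y -0.01 z 1.77 turn(after) -179.99
```

View pics/w17.png

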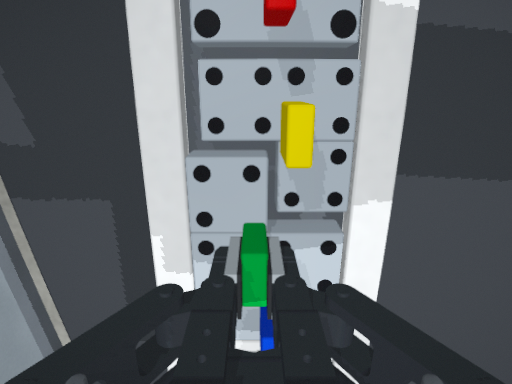

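Call:
{"fn": "move_arm", "kwargs": {
  "commands": [
    {"claw": -1, "travel": [0, 0, 0.6], "turn": 0},
    {"claw": -1, "travel": [0, 0, 0.6], "turn": 0},
    {"claw": -1, "travel": [0, 0, 0.3], "turn": 0},
    {"claw": -1, "travel": [0, 0, 0.2], "turn": 0},
    {"claw": -1, "travel": [0, 0, 0.1], "turn": 0}
  ]
}}

```text
time: 25.05
ee_pos: [0.64, 0.0682, 0.227]
tcp_rot: [180.0, -0.0, -98.5]
wrist_force: [-5.6, -1.7, 7.5]
opening: 0.0111
```

Call:
{"fn": "move_arm", "kwargs": {
  "commands": [
    {"claw": -1, "travel": [0, 0, 0.1], "turn": 0},
    {"claw": -1, "travel": [0, 0, 0], "turn": 0},
    {"claw": -1, "travel": [0, 0, 0], "turn": 0}
  ]
}}

```text
time: 25.3
ee_pos: [0.64, 0.0682, 0.227]
tcp_rot: [-180.0, 0.0, -98.5]
wrist_force: [-6.2, -1.1, 7.1]
opening: 0.0114
```

Seated at the expected floor height (0.227). Release and lift clear.

Call:
{"fn": "move_arm", "kwargs": {
  "commands": [
    {"claw": -0.6, "travel": [0, 0, 0], "turn": 0},
    {"claw": -0.2, "travel": [0, 0, 0], "turn": 0},
    {"claw": -0.1, "travel": [0, 0, -0.5], "turn": 0},
    {"claw": -0.1, "travel": [0, 0, -3], "turn": 0},
    {"claw": -0.1, "travel": [0, 0, -4], "turn": 0}
  ]
}}

```text
time: 25.72
ee_pos: [0.6396, 0.0682, 0.2981]
tcp_rot: [179.7, -0.1, -98.5]
wrist_force: [1.2, 0.4, 0.5]
opening: 0.0382
```

Call:
{"fn": "move_arm", "kwargs": {
  "commands": [
    {"claw": 0, "travel": [0, 0, -3], "turn": 0},
    {"claw": 0, "travel": [0, 3, 0], "turn": 0},
    {"claw": 0, "travel": [0, 4, 0], "turn": 0},
    {"claw": 0, "travel": [0, 4, 0], "turn": 0},
    {"claw": 0, "travel": [0, 4, 0], "turn": 0}
  ]
}}

```text
time: 26.13
ee_pos: [0.4905, 0.0905, 0.3308]
tcp_rot: [-180.0, 0.0, -98.5]
wrist_force: [-0.1, 0.5, 0.4]
opening: 0.0427
```

Call:
{"fn": "move_arm", "kwargs": {
  "commands": [
    {"claw": 0, "travel": [0, 4, 0], "turn": 0},
    {"claw": 0, "travel": [0, 4, 0], "turn": 0},
    {"claw": 0, "travel": [0, 2, 0], "turn": 0},
    {"claw": 0, "travel": [0, 0, 0], "turn": 0},
    {"claw": 0, "travel": [0, 0, 0], "turn": 0}
  ]
}}

```text
time: 26.55
ee_pos: [0.3925, 0.1054, 0.3317]
tcp_rot: [-179.9, 0.1, -98.4]
wrist_force: [0.2, -0.5, 0.1]
opening: 0.0428
```

```bash
python3 - <<'E'
from h import *; from snap import *; from plan import *
im,p=snap("tf","top"); snap("sf","scene"); 
cv2.imwrite("pics/sfz.png",cv2.resize(cv2.imread("pics/sf.png")[140:280,220:390],None,fx=4,fy=4,interpolation=cv2.INTER_CUBIC))
cv2.imwrite("pics/tfz.png",cv2.resize(im[90:190,140:300],None,fx=5,fy=5,interpolation=cv2.INTER_CUBIC))
a=cv2.imread("pics/top0.png"); print("brass/beaker diff")
for n,(u,v) in dict(bar=(107,168),brL=(367,162),beaker=(87,219),p1=(410,211),p2=(356,264)).items():
    print(n, np.abs(a[v-20:v+20,u-20:u+20].astype(int)-im[v-20:v+20,u-20:u+20]).mean().round(2))
go(.4,0,.3,0)
E
```

```text
brass/beaker diff
bar 35.8
brL 34.67
beaker 36.27
p1 41.04
p2 41.16
t 26.65 pos [0.3937 0.1052 0.3311] rot [-1.7993e+02  3.0000e-02 -9.8490e+01] F [ 0.4 -0.9  0.8] open 0.0427 gd 0.1547
cm: x 10.32 y -2.18 z 3.11 turn(after) -98.49
```

View pics/tfz.png

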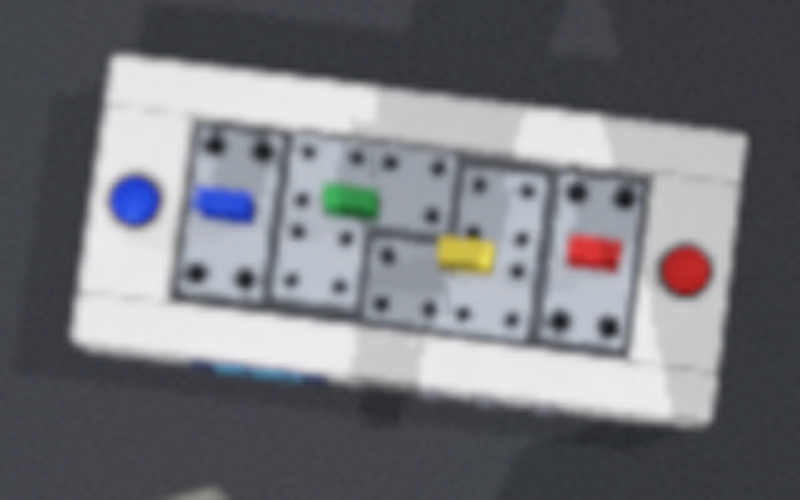

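View pics/sfz.png

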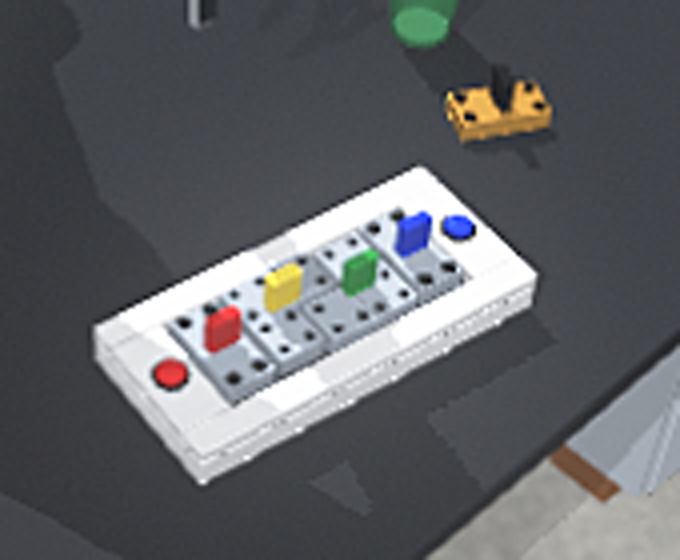

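View pics/tf.png

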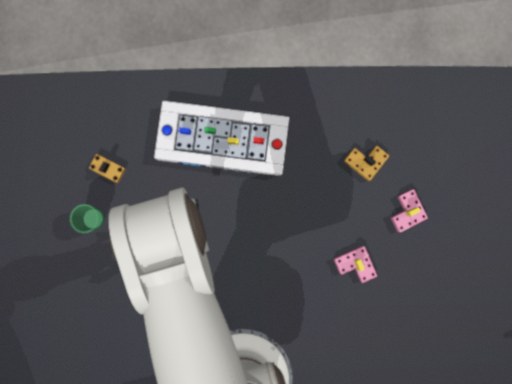

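```bash
python3 -c "
from workcell import bot; print(bot.job_done())"
```

```text
the job is handed in; nothing more can be done
None
```

I put all four aluminium blocks into the heater well, let go of them and handed the job in at about 26.7 s of the 93 s allowed. The hand-in returned no verdict.

**Placing:** I placed the red block beside the red lamp, then the blue beside the blue lamp, then the yellow and green Ls interlocked between them. Each block touched down within 0.3 mm of the height expected for the 26 mm floor. The highest force I read while moving was about 17 N (blue block touching down, under 20 N at the wrist).

**Last checks:** The final top and scene pictures show all four blocks flat in the well, with dark gaps between the blocks and around the walls. The arm stood clear with the gripper open. The brass blocks, beaker and pink blocks look unmoved: the bar is at pixel (107,168), the brass L at (367,162) and the beaker at (86,219), as at the start.

**What disagreed:**
- My automatic before/after check on the things to be left alone was no use. It gave similar differences everywhere (35–41 grey levels), apparently from an overall brightness change, so "unmoved" rests on comparing the pictures by eye.
- The wrist and top cameras differed by up to 2 mm on block positions.
- The blue and yellow blocks sat 1–2 mm off centre in the grip. I allowed for this when placing the blue and green blocks; the yellow L itself went in uncorrected and sits about 1.5 mm towards the blue end.

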